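# Tip the tube bin, scoop the tubes into the box and shut its lid

## Task

Tip the tube bin fully down at its front, the end away from the robot, so that the tubes gather there, then use the scoop to lift all of them out and tip them gently into the box, never touching a tube with the gripper. When every tube is in the box, lower the lid fully closed without slamming it. Leave the bin level again and the scoop standing upright on its mat, near the middle, and leave the other glassware alone.

Things in the scene. Friction and masses are not known exactly. Their poses are not given: they have to be found in the camera images.
- stand: grey steel stand fixed to the bench that carries the cream tipping bin; 150 x 158 mm foot. Origin: on the bench under the middle of the bin; its x axis points to the rear of the bin, y along the tubes, z up. The bin's pivot is a line along y, 75 mm above this origin, between two 9 mm thick uprights (84 mm high, 50 mm along x) just outside the bin's side walls.
- bin (a joint): tilt of the cream open bin about its pivot: 0 = level (end stop), 0.3 rad = tipped fully forward (end stop), the front (-x) end, which faces away from the robot, low. A stiff hinge: it stays where it is left; turning it takes about 0.8 N m, that is 6 N pressed down on an end tab. When level, the underside of the bin's 4 mm floor is at pivot height.
- bin_corner (a point): middle of the inner bottom edge of the bin, where floor meets front (low) end wall; turns with the bin: x along the floor to the rear, y across, z square to the floor. 120 mm in front of the pivot and 4 mm above it in the bin's frame. Bin inside: 240 mm long (x), 130 mm wide (y), walls 4 mm thick and 56 mm high above the inner floor.
- front_tab (a point): middle of the top face of the black press tab on the front end wall, level with the rim (32 x 70 mm, 5 mm thick), 139 mm in front of the pivot and 60 mm above it in the bin's frame. Pressing it down tips the bin forward.
- rear_tab (a point): the same black tab on the rear end wall, 139 mm behind the pivot and 60 mm above it. Pressing it down brings the bin back to level.
- scoop: steel scoop with orange upright grip, about 160 g, standing on its flat floor. Origin: underside of the floor; z up, open lip towards -x. Floor 84 mm wide (y), 2.5 mm thick, from the lip at x = -31 mm to the 3 mm back wall (inner face x = +31 mm, 55 mm high). No side walls: tubes lie along y and overhang both ends; two fit side by side. A bracket at z = 53 to 57 mm carries the grip.
- scoop_grip (a point): middle of the scoop's orange grip block, which is 36 mm (x) by 18 mm (y) by 62 mm high (z); pinch it across y from above. At the start the lip points roughly away from the robot. In the scoop's frame at x = +10, z = 88 mm.
- mat: black rubber mat fixed on the bench, 150 (x) x 130 (y) x 3 mm, the scoop's place. Origin: centre of its underside.
- box: white open box fixed to the bench, outside 170 (x) x 150 (y) x 85 mm high, walls and floor 4 mm. Origin: centre of its underside; z up; the lid is hinged on its +x rim, the one nearer the robot.
- lid (a joint): opening angle of the blue lid: 0 = closed flat on the box, starts open at 1.6 to 1.75 rad (a little past upright), limit 1.9. A stiff hinge: it stays where it is left, and pushing its free edge takes about 1 to 3 N.
- lid_hinge (a point): middle of the lid's hinge line, on the +x top rim of the box (0.5 mm above the rim); its axes turn with the lid: the closed lid extends 170 mm towards -x of this point, 150 mm wide, 8 mm thick.
- lid_handle (a point): outer end of the black knob (under 35 mm wide) on the lid's outer face, 140 mm from the hinge line, 35 mm off the face, on the middle line.
- beaker: bystander: glass beaker, 90 mm wide, 110 mm high. Origin under its centre.
- reagent: bystander: glass bottle with blue cap, 76 mm wide, 150 mm high. Origin under its centre.
- tube1: capped tube, pale with blue cap, a smooth cylinder 115 mm long and 29 mm in diameter, about 30 g, lying across the bin. Origin: at its middle, on its axis; its y axis runs along the tube, cap at +y. May be absent (None; also None while held).
- tube2: capped tube, pale with blue cap, a smooth cylinder 115 mm long and 29 mm in diameter, about 30 g, lying across the bin. Origin: at its middle, on its axis; its y axis runs along the tube, cap at +y. May be absent (None; also None while held).
- tube3: capped tube, pale with blue cap, a smooth cylinder 115 mm long and 29 mm in diameter, about 30 g, lying across the bin. Origin: at its middle, on its axis; its y axis runs along the tube, cap at +y. May be absent (None; also None while held).
- tube4: capped tube, pale with blue cap, a smooth cylinder 115 mm long and 29 mm in diameter, about 30 g, lying across the bin. Origin: at its middle, on its axis; its y axis runs along the tube, cap at +y. May be absent (None; also None while held).
- tube5: capped tube, pale with blue cap, a smooth cylinder 115 mm long and 29 mm in diameter, about 30 g, lying across the bin. Origin: at its middle, on its axis; its y axis runs along the tube, cap at +y. May be absent (None; also None while held).

How it is judged (in metres and radians):
On the way, in this order (a step that is already met when the one before it is completed fails the run):
1. the bin is tipped fully forward (value of joint bin above 0.27 rad), for 0.3 s.
2. every tube is in the box (x of tube1 in the frame of box between -0.082 and 0.082 m and y of tube1 in the frame of box between -0.072 and 0.072 m and z of tube1 in the frame of box between 0 and 0.08 m and x of tube2 in the frame of box between -0.082 and 0.082 m and y of tube2 in the frame of box between -0.072 and 0.072 m and z of tube2 in the frame of box between 0 and 0.08 m and x of tube3 in the frame of box between -0.082 and 0.082 m and y of tube3 in the frame of box between -0.072 and 0.072 m and z of tube3 in the frame of box between 0 and 0.08 m and x of tube4 in the frame of box between -0.082 and 0.082 m and y of tube4 in the frame of box between -0.072 and 0.072 m and z of tube4 in the frame of box between 0 and 0.08 m and x of tube5 in the frame of box between -0.082 and 0.082 m and y of tube5 in the frame of box between -0.072 and 0.072 m and z of tube5 in the frame of box between 0 and 0.08 m), for 0.3 s.
3. the lid is closed (value of joint lid below 0.06 rad), for 0.3 s.
At the end, for the whole second after the job is handed in: All tubes lie inside the box, the lid is closed (within 0.06 rad), the bin is level (within 0.06 rad), and the scoop stands upright and still on its mat, its middle within 45 mm of the mat's middle (all of step 2 and value of joint each of lid, bin below 0.06 rad and horizontal distance between scoop and mat below 0.045 m and angle between scoop's own z axis and vertical below 0.12 rad and height (world z) of scoop below 0.012 m and linear speed of scoop below 0.03 m/s); the robot touches nothing.
It fails at once if the gripper touches a tube (contact force between the fingers and tube1 above 0.5 N or contact force between the fingers and tube2 above 0.5 N or contact force between the fingers and tube3 above 0.5 N or contact force between the fingers and tube4 above 0.5 N or contact force between the fingers and tube5 above 0.5 N).
It fails at once if a tube is thrown or dropped from high up (faster than 1.6 m/s) (linear speed of any of tube1, tube2, tube3, tube4, tube5 above 1.6 m/s).
It fails at once if the lid is slammed (faster than 2.5 rad/s) (velocity of joint lid below -2.5 rad/s).
It fails at once if a bystander is disturbed (moved more than 30 mm) (distance of any of beaker, reagent from where it was at the start of the episode above 0.03 m).
Of tube1, tube2, tube3, tube4, tube5 only 3 to 5 are there at a start; the rules pass over those that are not, and their reading is None.
At some moment in a run one of scoop may be knocked a few centimetres aside while the robot is not near it.
It also fails if it takes over 210 s, if anything falls off the work surface, if the arm or the gripper's body presses on something with over 40 N, if the wrist force passes 120 N, or if a joint passes its speed limit or range.

## Robot

A 6-joint arm with a two-finger parallel gripper is mounted at the origin on the work surface. World frame = base frame: x ahead of the robot, y to its left, z up, the work surface at z = 0. Lengths are in m, angles in degrees, forces in N, time in s.
With the tool pointing down it reaches from about 0.3 to 0.75 m from the base axis. Payload 8.5 kg.
Tool frame: the origin (TCP) lies on the centre line of the jaws, within the pads' length; the fingertips stand 11 mm ahead of it and the grasp point (between the pads) lies 8 mm behind it; z points along the fingers, y is the line along which they close (so a half turn about z gives the same grasp; the last joint's range is limited). The gripper opens to 85 mm and grips with 20 to 120 N. Pads are 22 mm wide; open, the fingers measure 114 mm over their backs; the gripper's body (76 mm by 85 mm) begins 54 mm behind the grasp point. The pads swing forward as they close: fully open they stand 13 mm farther back than shut.
Start: joints at [51.434, 21.807, 74.336, -0, 83.858, -12.336], TCP at [0.243, 0.493, 0.242] pointing down, gripper open.
Joint ranges: [-178.18, 178.18], [-50.72, 133.34], [12.68, 142.11], [-81.47, 261.47], [9.98, 163.14], [-165.26, 165.26]. Speed limits (degrees/s): [136.94, 136.94, 180, 180, 180, 180].

## Interface

Orientations are given as a 3x3 rotation matrix whose columns are the frame's x, y, z axes.
In Python, from rig import env gives the robot as it stands.
- The arm moves only by the shell command python3 nudge.py [FORCE], which reads ROWS from standard input. ROWS is a JSON object whose key "motion" holds a list of rows, 1 to 10 of them, each of 5 numbers: dx, dy, dz in cm, then a turn about the tool's z in units of 2 degrees, then the finger opening in m; each row shifts and turns the commanded pose from where the row before left it, along the tool's axes as they then stand; what a row does not reach is not made up. A row lasts 1/10 s, in which the tool goes at most 0.05 m and 8.59 degrees, less where a joint would pass 70% of its speed; a pose out of reach is approached as far as the arm can. The fingers move at their own pace and stop on an object; FORCE is the grip in N (left out, the last holds). Time passes only in rows, so rows that do not move let the fingers close. It prints the time, the measured TCP pose, the force, the opening and the grip force at its end. Input that does not fit is refused with a message, and nothing moves.
- env.observe(): the state, without advancing time (a new reading comes with each control period).
- env.get_image(name): name is "scene" or "top" or "wrist"; returns a dict with "pixels" (480x640x3 uint8, red, green, blue), "K" (3x3 intrinsics, pixels), "distortion" ([k1, k2, p1, p2, k3] as OpenCV has them; the pictures are not rectified), "extrinsics" (4x4, takes a point from world to camera coordinates). Camera axes: x right, y down, z forward; pixel columns grow to the right and rows downward; lengths in m; the calibration is good to about 2 mm. A picture is of the moment at which its call begins. There is no depth.
- env.close_job(): hands the job in; it is judged then, once.
The state is a dict: "time_s": time; "q": joint angles; "qvel": joint speeds; "joint_efforts": joint torques, N m; "position": TCP position; "tool_rot": TCP orientation; "ft_force": force on the tool from outside, world axes, zero at the start; "wrist_torque": the same for the moment, N m; "grip_width": finger opening in m; "gripper_force": force on a finger pad.
Only numpy, scipy, OpenCV 4.12 (cv2) and the standard library are available. Lean on these libraries where they do the work, as an engineer would, in place of code of your own. Each camera call takes 0.05 s, during which the arm holds its last target. There are 200 camera calls.

## Working session

There is one attempt and no reset: what is moved stays moved. The work goes in short steps, Python scripts to look and compute and a shell command to move; the robot and the scene stay as the last step left them, time stands still between calls to the robot, and variables do not carry over. Pictures are saved under pics/ and viewed, at most 14 in all, crops included, and the job is handed in when it is done.

```bash
ls; mkdir -p pics; cat > h.py <<'E'
import numpy as np, cv2
from rig import env
def img(n,save=None):
    d=env.get_image(n); 
    if save: cv2.imwrite('pics/'+save+'.png',d['pixels'][:,:,::-1])
    return d
def ray(d,uv):
    uv=np.array(uv,float).reshape(-1,1,2)
    n=cv2.undistortPoints(uv,np.array(d['K']),np.array(d['distortion'])).reshape(-1,2)
    E=np.array(d['extrinsics']);R=E[:3,:3];c=-R.T@E[:3,3]
    return c,np.c_[n,np.ones(len(n))]@R
def onz(d,uv,z):
    c,r=ray(d,uv); return c+r*((z-c[2])/r[:,2])[:,None]
def proj(d,P):
    E=np.array(d['extrinsics'])
    return cv2.projectPoints(np.array(P,float).reshape(-1,3),cv2.Rodrigues(E[:3,:3])[0],E[:3,3],np.array(d['K']),np.array(d['distortion']))[0].reshape(-1,2)
def tri(d1,uv1,d2,uv2):
    c1,r1=ray(d1,uv1);c2,r2=ray(d2,uv2);r1=r1[0];r2=r2[0]
    s=np.linalg.lstsq(np.c_[r1,-r2],c2-c1,rcond=None)[0]
    a=c1+s[0]*r1;b=c2+s[1]*r2
    return (a+b)/2,np.linalg.norm(a-b)
E
python3 - <<'E'
from h import *
a=img('top','top0');b=img('scene','scene0')
for d in(a,b):
    E=np.array(d['extrinsics']);print((-E[:3,:3].T@E[:3,3]).round(3),E[:3,:3].round(2).tolist())
o=env.observe();print(o['tool_rot'],o['position'],o['grip_width'])
E
```

```text
nudge.py
pics
rig.py
[0.368 0.005 1.222] [[-0.0, -1.0, 0.02], [-0.99, -0.0, -0.17], [0.17, -0.02, -0.99]]
[ 1.049 -0.604  0.603] [[0.79, 0.61, 0.02], [0.35, -0.43, -0.83], [-0.5, 0.66, -0.56]]
[[-8.97009472e-01  4.42010585e-01 -8.06417407e-04]
 [ 4.42011241e-01  8.97008909e-01 -1.03928015e-03]
 [ 2.63990771e-04 -1.28868970e-03 -9.99999135e-01]] [0.24294146 0.49316073 0.24177127] 0.08555484307576496
```
View pics/top0.png

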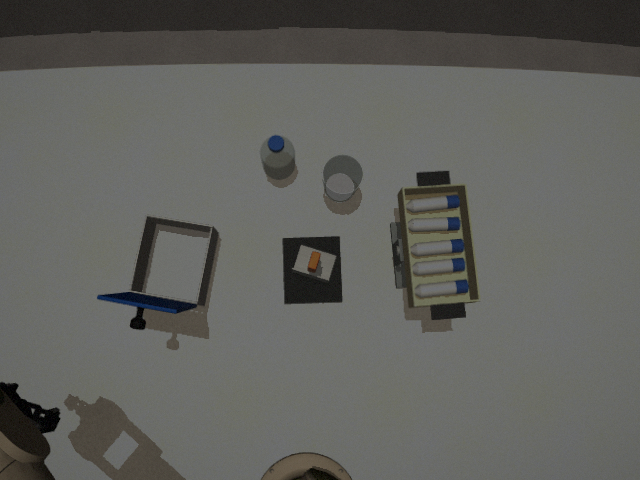

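View pics/scene0.png

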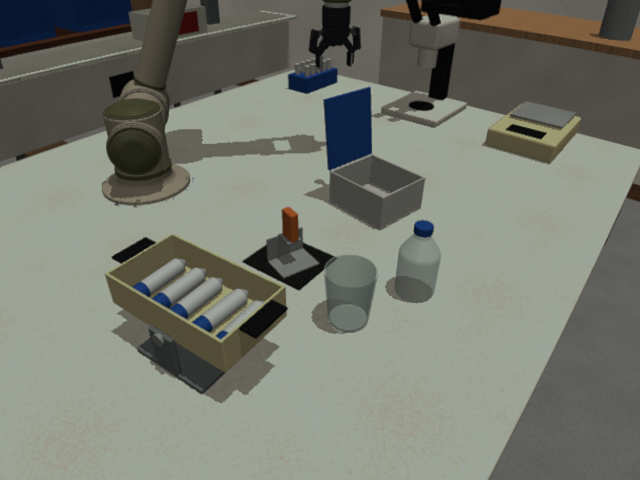

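The top view shows five tubes in the bin (image x 400–475, y 185–305). The tabs are at (433,178) and (448,311), the scoop grip at (314,261) on the mat at (312,270), the box at (180,260) with its lid upright at y≈300, the bottle at (278,150) and the beaker at (342,180). The scene view agrees. Next I measure these.

```bash
cat > m.py <<'E'
from h import *
def masks(d):
    h=cv2.cvtColor(d['pixels'],cv2.COLOR_RGB2HSV);return h[...,0].astype(int),h[...,1].astype(int),h[...,2].astype(int)
def blobs(m,lo=40,box=None):
    m=m.astype(np.uint8)*255
    if box: k=np.zeros_like(m);k[box[1]:box[3],box[0]:box[2]]=1;m=m*k
    cs=cv2.findContours(m,cv2.RETR_EXTERNAL,cv2.CHAIN_APPROX_NONE)[0]
    return sorted([c for c in cs if cv2.contourArea(c)>lo],key=cv2.contourArea,reverse=True)
E
python3 - <<'E'
from m import *
d=img('top');H,S,V=masks(d);p=d['pixels']
for n,uv in dict(frim=(430,186),mat=(290,290),tab=(433,178),cream=(470,240),grip=(314,258),boxrim=(180,220),steel=(325,268),stand=(397,260),tube=(435,250),cap=(456,248)).items(): print(n,H[uv[1],uv[0]],S[uv[1],uv[0]],V[uv[1],uv[0]])
def rep(n,m,z,box,lo=40):
    for c in blobs(m,lo,box)[:5]:
        r=cv2.minAreaRect(c);b=onz(d,cv2.boxPoints(r),z)[:,:2]
        e1=b[1]-b[0];e2=b[2]-b[1]
        print(n,b.mean(0).round(4),'sides',np.linalg.norm(e1).round(4),np.linalg.norm(e2).round(4),'ang',np.degrees(np.arctan2(*e1[::-1])).round(1),np.degrees(np.arctan2(*e2[::-1])).round(1))
rep('tabF',V<50,.135,(410,165,460,184));rep('tabR',V<50,.135,(425,304,475,325))
rep('bin',(H>15)&(H<40)&(S>60)&(V>60),.135,(385,170,490,320))
rep('mat',V<45,.003,(275,230,350,310))
rep('grip',(S>150)&(H<20)&(V>80),.122,(290,240,340,290),20)
rep('cap',(H>105)&(S>150),.0935,(395,170,490,320),20)
for y in (180,195,240):print(y,p[y,385:490:3].sum(1))
E
```

```text
frim 30 56 100
mat 20 25 31
tab 165 18 28
cream 20 80 48
grip 16 173 109
boxrim 23 20 112
steel 26 17 107
stand 30 51 30
tube 20 21 107
cap 108 172 71
tabF [ 0.6927 -0.265 ] sides 0.0685 0.0263 ang -89.3 177.0
tabR [ 0.4141 -0.2842] sides 0.071 0.0299 ang -84.9 -176.3
bin [ 0.6547 -0.2591] sides 0.1119 0.0105 ang -83.7 -177.4
bin [ 0.6166 -0.2599] sides 0.1182 0.0171 ang -88.4 178.2
bin [ 0.5265 -0.2644] sides 0.1041 0.0104 ang -90.0 177.4
bin [ 0.5721 -0.2589] sides 0.1027 0.0147 ang -89.8 177.3
bin [ 0.4881 -0.2662] sides 0.1019 0.0091 ang -87.8 179.9
mat [ 0.5145 -0.013 ] sides 0.1299 0.1482 ang -88.2 -178.9
grip [ 0.5197 -0.0148] sides 0.0345 0.0155 ang -18.3 -108.6
cap [ 0.5132 -0.3213] sides 0.0218 0.0236 ang -90.1 177.4
cap [ 0.4674 -0.327 ] sides 0.0239 0.0212 ang -90.3 177.5
cap [ 0.5559 -0.3216] sides 0.023 0.0223 ang -78.8 -171.2
cap [ 0.6041 -0.3146] sides 0.022 0.0198 ang -89.7 177.1
cap [ 0.6527 -0.3159] sides 0.0244 0.0201 ang -89.5 177.0
180 [335 334 333 337 331 328 339 329 332 331 333  88  91  85  73  88  90  75
  79  70  90  89 335 330 338 323 322 322 333 333 330 328 334 330 326]
195 [337 331 343 341 221 132 275 203 206 212 212 216 208 212 215 214 217 216
 212 224 192 178 157 131 144 133 132 275 332 322 331 333 325 329 327]
240 [334 329 195 224 107 211 125 132 314 305 315 309 315 312 308 301 298 303
 299 242 260 250 124 121 123 134 163 125 121 290 325 327 332 323 325]
```

```bash
python3 - <<'E'
from h import *
p=cv2.imread('pics/top0.png');a=cv2.resize(p[210:345,90:350],None,fx=3,fy=3,interpolation=cv2.INTER_CUBIC)
cv2.imwrite('pics/c0.png',cv2.convertScaleAbs(a,alpha=1.6,beta=20))
E
```

```text
(no output)
```

View pics/c0.png

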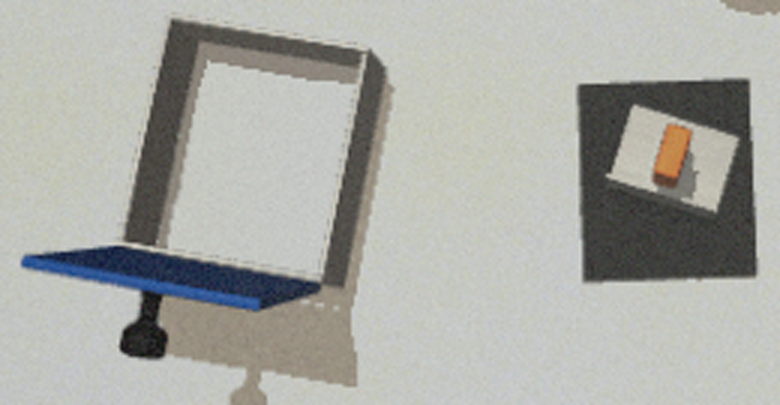

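```bash
python3 - <<'E'
from m import *
d=img('top')
P=onz(d,[(147.3,216),(213.3,226.7),(196.7,305),(130.7,291.7)],.085)[:,:2]
print(P.round(4),[np.linalg.norm(P[i]-P[i-1]).round(4) for i in range(4)],P.mean(0))
e=P[0]+P[1]-P[2]-P[3];print('box far dir',np.degrees(np.arctan2(e[1],e[0])))
print('scoop floor', onz(d,np.array([(633,104),(738,138),(716,212),(608,178)])/3+[90,210],.0055)[:,:2].round(4))
print('beak',onz(d,[(342,168),(340,187)],.11).round(3),onz(d,[(340,187)],0).round(3),'reag',onz(d,[(276,143)],.15).round(3))
o=env.observe();R=np.array(o['tool_rot']);print(np.degrees(np.arctan2(R[1,0],R[0,0])),o['q'])
def togo(t):print('go',np.round(R.T@(np.array(t)-o['position']),3))
togo([.685,-.2655,.20])
E
```

```text
[[0.6191 0.3431]
 [0.5955 0.1987]
 [0.429  0.2291]
 [0.4558 0.3712]] [np.float64(0.1657), np.float64(0.1463), np.float64(0.1693), np.float64(0.1445)] [0.52485295 0.28553394]
box far dir -10.04903811912022
scoop floor [[ 0.5702  0.012 ]
 [ 0.5443 -0.0672]
 [ 0.4883 -0.0502]
 [ 0.5139  0.0306]]
beak [[ 0.718 -0.076  0.11 ]
 [ 0.676 -0.071  0.11 ]] [[ 0.707 -0.078  0.   ]] reag [[0.759 0.063 0.15 ]]
153.76736076451812 [ 5.14331809e+01  2.18269663e+01  7.43625418e+01  2.05698477e-03
  8.38581826e+01 -1.23344057e+01]
go [-0.732 -0.485  0.042]
```

The rows are not in the units I measure in: shifts go in cm and turns go in units of 2 degrees. I convert before sending: -0.04 m is -4, -7.55 degrees is -3.775.

```bash
cat > go.py <<'E'
import sys
from h import *
# usage: go.py x y z [yaw of tool x]
o=env.observe();R=np.array(o['tool_rot']);t=list(map(float,sys.argv[1:4]))
yaw=np.degrees(np.arctan2(R[1,0],R[0,0]))
print('pos',np.round(o['position'],4),'yaw',yaw.round(2),'go',np.round(R.T@(np.array(t)-o['position']),4),'F',np.round(o['ft_force'],1),'w',round(o['grip_width'],4))
if len(sys.argv)>4: print('turn',round((yaw-float(sys.argv[4])+180)%360-180,2))
E
echo '{"motion": [[0,0,-4,-3.775,0],[0,0,-4,-3.775,0],[0,0,-4,-3.775,0],[0,0,0,-3.775,0],[0,0,0,0,0],[0,0,0,0,0]]}' | python3 nudge.py; python3 go.py .685 -.2655 .30 183.94
```

```text
time_s: 0.8
position: [0.2429, 0.4932, 0.3613]
tool_rot: [[-0.998, -0.066, -0.001], [-0.066, 0.998, -0.002], [0.001, -0.002, -1.0]]
ft_force: [0.9, -0.6, 0.3]
grip_width: 0.0005
gripper_force: 0.0
pos [0.2429 0.4932 0.3613] yaw -176.23 go [-0.3913 -0.786   0.062 ] F [ 0.9 -0.6  0.3] w 0.0005
turn -0.17
```

Converted, -0.04 m is -4, -0.02 m is -2.

```bash
echo '{"motion": [[-2,-4,0,0,0],[-2,-4,0,0,0],[-2,-4,0,0,0],[-2,-4,0,0,0],[-2,-4,0,0,0],[-2,-4,0,0,0],[-2,-4,0,0,0],[-2,-4,0,0,0],[-2,-4,0,0,0],[-2,-4,0,0,0]]}' | python3 nudge.py >/dev/null; echo '{"motion": [[-2,-4,0,0,0],[-2,-4,0,0,0],[-2,-4,0,0,0],[-2,-4,0,0,0],[-2,-4,0,0,0],[-2,-4,0,0,0],[-2,-4,0,0,0],[-2,-4,0,0,0],[-2,-4,0,0,0],[0,0,0,0,0]]}' | python3 nudge.py>/dev/null; python3 go.py .685 -.2655 .16 183.94
```

```text
pos [ 0.6764 -0.2439  0.3561] yaw -176.48 go [-0.0084 -0.0227  0.196 ] F [-0.3  0.3 -0.7] w -0.0001
turn -0.42
```

Converted, 0.04 m is 4, 0.036 m is 3.6.

```bash
echo '{"motion": [[-0.2,-1,4,0,0],[-0.2,-1,4,0,0],[-0.2,-0.3,4,0,0],[-0.2,0,4,0,0],[0,0,3.6,0,0],[0,0,0,0,0]]}' | python3 nudge.py>/dev/null; python3 go.py .685 -.2655 .16 183.94;echo '{"motion": [[0,0,1,0,0],[0,0,0.5,0,0],[0,0,0.5,0,0],[0,0,0.5,0,0],[-0.1,0,0.5,0,0],[-0.1,0,0.5,0,0],[-0.2,0,0.5,0,0],[0,0,0,0,0]]}' | python3 nudge.py; python3 go.py .685 -.2655 .101 183.94
```

```text
pos [ 0.6821 -0.2594  0.1597] yaw -176.15 go [-0.0024 -0.0063 -0.0004] F [-0.6  0.3 -0.4] w -0.0003
turn -0.09
time_s: 4.2
position: [0.6908, -0.2606, 0.129]
tool_rot: [[-0.998, -0.07, 0.008], [-0.07, 0.998, -0.003], [-0.008, -0.003, -1.0]]
ft_force: [6.4, 0.8, 5.5]
grip_width: -0.0003
gripper_force: 3.1
pos [ 0.6908 -0.2606  0.129 ] yaw -176.0 go [ 0.0064 -0.0043  0.028 ] F [6.4 0.8 5.5] w -0.0003
turn 0.06
```

```bash
echo '{"motion": [[-0.1,0,0.5,0,0],[-0.1,0,0.5,0,0],[-0.1,0,0.5,0,0],[-0.1,0,0.5,0,0],[-0.1,0,0.5,0,0],[-0.1,0,0.5,0,0],[0,0,0.3,0,0],[0,0,0.3,0,0],[0,0,0,0,0],[0,0,0,0,0]]}' | python3 nudge.py; python3 - <<'E'
from h import *
img('scene','s1')
E
```

```text
time_s: 5.2
position: [0.6966, -0.2605, 0.1052]
tool_rot: [[-0.997, -0.07, 0.014], [-0.07, 0.998, -0.008], [-0.014, -0.009, -1.0]]
ft_force: [-18.5, 12.6, 63.7]
grip_width: -0.0002
gripper_force: 27.5
```

View pics/s1.png

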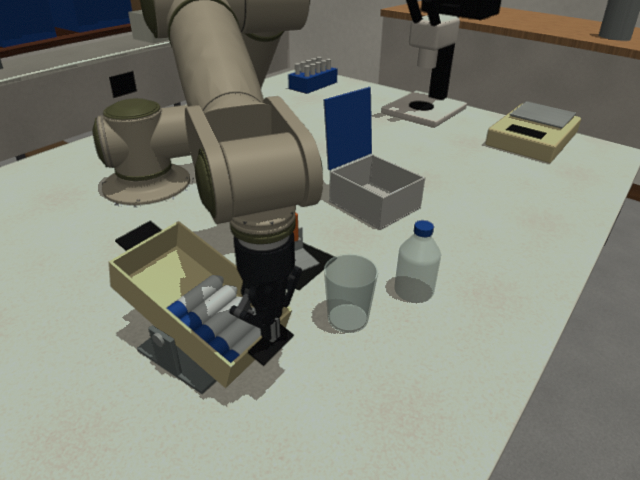

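Converted, 0.05 m is 5, -0.04 m is -4.

```bash
echo '{"motion": [[0,0,-1,0,0],[0,0,-2,0,0],[0,0,-4,0,0],[0,0,-4,0,0],[4,0,-2,0,0],[5,0,0,0,0],[5,0,0,0,0],[5,0,0,0,0],[5,0,0,0,0],[0,0,0,0,0]]}' | python3 nudge.py >/dev/null; python3 go.py .434 -.283 .19 183.94
python3 - <<'E'
from m import *
d=img('top','t2');H,S,V=masks(d)
for c in blobs((H>105)&(S>150),15,(395,150,500,330)): print(c.reshape(-1,2).mean(0))
E
```

```text
pos [ 0.4504 -0.2763  0.221 ] yaw -176.22 go [ 0.0167 -0.0057  0.031 ] F [ 0.7 -0.9 -0.8] w -0.0001
turn -0.16
[448.27777778 205.30555556]
[452.61538462 233.92307692]
[451.58139535 222.18604651]
[454.22857143 245.62857143]
```

```bash
echo '{"motion": [[1.5,-0.4,2,0,0],[0,0,1.2,0,0],[0,0,0.6,0,0],[0.1,0,0.4,0,0],[0.1,0,0.4,0,0],[0.2,0,0.4,0,0],[0.2,0,0.4,0,0],[0.2,0,0.4,0,0],[0.2,0,0.4,0,0],[0.2,0,0.4,0,0]]}' | python3 nudge.py>/dev/null; echo '{"motion": [[0.2,0,0.4,0,0],[0.2,0,0.4,0,0],[0.2,0,0.4,0,0],[0.2,0,0.4,0,0],[0.2,0,0.4,0,0],[0,0,0,0,0]]}' | python3 nudge.py;python3 go.py .413 -.284 .146
```

```text
time_s: 7.9
position: [0.4235, -0.2843, 0.1453]
tool_rot: [[-0.997, -0.071, 0.016], [-0.071, 0.997, -0.011], [-0.016, -0.012, -1.0]]
ft_force: [-6.6, 25.6, 90.1]
grip_width: -0.0001
gripper_force: 45.4
pos [ 0.4235 -0.2843  0.1453] yaw -175.95 go [ 0.0104  0.0011 -0.0009] F [-6.6 25.6 90.1] w -0.0001
```

Converted, -0.05 m is -5, 0.04 m is 4, 8 degrees is 4.

```bash
echo '{"motion": [[0,0,-1,0,0.085],[0,0,-3,0,0.085],[0,0,-5,0,0.085],[-1,4,-3,0,0.085],[-1,4,0,4,0.085],[-2,4,0,4,0.085],[-2,4,0,3,0.085],[-2,4,0,0,0.085],[0,4,0,0,0.085],[0,0,0,0,0.085]]}' | python3 nudge.py>/dev/null; python3 go.py .518 -.015 .19 162
python3 - <<'E'
from m import *
d=img('top','t3');H,S,V=masks(d)
for c in blobs((H>105)&(S>150),15,(395,150,500,330)): 
  uv=c.reshape(-1,2).mean(0);print(uv,onz(d,uv,.0935)[0].round(3))
r=blobs((S>150)&(H<20)&(V>60),15,(280,230,350,300))
for c in r:print(onz(d,cv2.minAreaRect(c)[0],.122),cv2.contourArea(c))
E
```

```text
pos [ 0.5268 -0.0574  0.2541] yaw 162.81 go [0.021  0.0378 0.0641] F [ 0.3 -1.8 -0.5] w 0.085
turn 0.81
[453.62162162 222.2972973 ] [ 0.605 -0.316  0.093]
[456.20588235 248.88235294] [ 0.547 -0.319  0.093]
[451.3  208.75] [ 0.634 -0.312  0.093]
[453.86363636 235.70454545] [ 0.575 -0.315  0.093]
[451.66666667 196.52777778] [ 0.662 -0.314  0.093]
[[ 0.52198263 -0.01590088  0.122     ]] 90.0
```

View pics/t3.png

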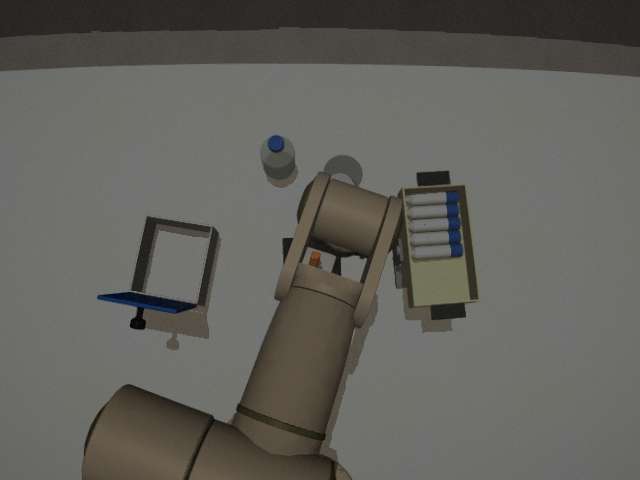

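Converted, 0.03 m is 3, 0.02 m is 2, 0.8 degrees is 0.4.

```bash
echo '{"motion": [[1,2,0,0.4,0.085],[1.1,1.8,0,0,0.085],[0,0,3,0,0.06],[0,0,3,0,0.06],[0,0,0,0,0.06]]}' | python3 nudge.py >/dev/null; python3 go.py .518 -.015 .089 162
python3 - <<'E'
from m import *
d=img('wrist','w3');s=img('scene','s3')
print(proj(d,[.518,-.015,.122]))
E
```

```text
pos [ 0.5153 -0.0192  0.1911] yaw 161.65 go [-0.0018  0.0049  0.1021] F [0.3 0.4 0.7] w 0.06
turn -0.35
[[333.34810867 255.80520894]]
```

View pics/w3.png

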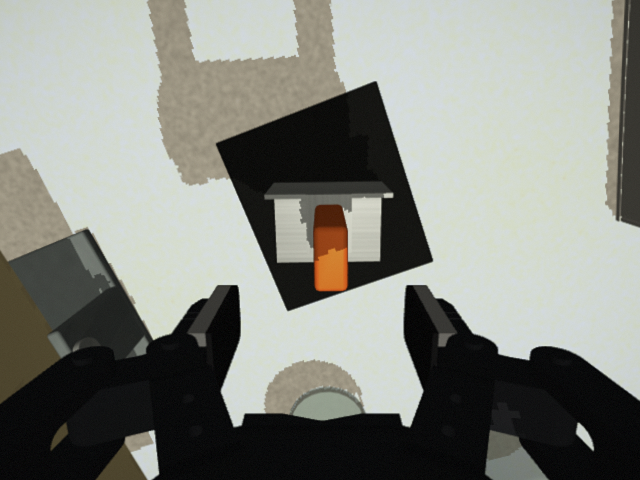

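```bash
echo '{"motion": [[-0.3,0.5,3,0,0.06],[0,0,4,0,0.06],[0,0,2.5,0,0.05],[0,0,0.7,0,0.04],[0,0,0,0,0.03],[0,0,0,0,0],[0,0,0,0,0],[0,0,0,0,0],[0,0,0,0,0]]}' | python3 nudge.py 80 ; python3 go.py .518 -.015 .089 162
```

```text
time_s: 10.45
position: [0.5219, -0.0156, 0.0935]
tool_rot: [[-0.949, 0.314, 0.004], [0.314, 0.949, -0.001], [-0.004, -0.0, -1.0]]
ft_force: [-0.1, -0.9, 7.2]
grip_width: 0.0171
gripper_force: 79.0
pos [ 0.5219 -0.0156  0.0935] yaw 161.68 go [ 0.0039 -0.0007  0.0045] F [-0.1 -0.9  7.2] w 0.0171
turn -0.32
```

Converted, -0.05 m is -5, -0.04 m is -4, -8 degrees is -4.

```bash
echo '{"motion": [[0,0,-1,0,0],[0,0,-3,0,0],[0,0,-4,0,0],[0,0,-5,0,0],[0,0,-3,0,0],[0,-4,0,-3.5,0],[0,-4,0,-3.5,0],[0,-4,0,-4,0],[0,-4,0,0,0],[0,0,0,0,0]]}' | python3 nudge.py >/dev/null; python3 go.py .4776 -.2798 .24 183.94
python3 - <<'E'
from m import *
s=img('scene','s4');H,S,V=masks(s)
cv2.imwrite('pics/s4c.png',cv2.resize(s['pixels'][120:360,60:400,::-1],None,fx=2.3,fy=2.3))
E
```

```text
pos [ 0.4997 -0.176   0.2522] yaw -176.56 go [ 0.0283 -0.1023  0.0123] F [-0.1  0.4 -1.7] w 0.0172
turn -0.5
```

View pics/s4c.png

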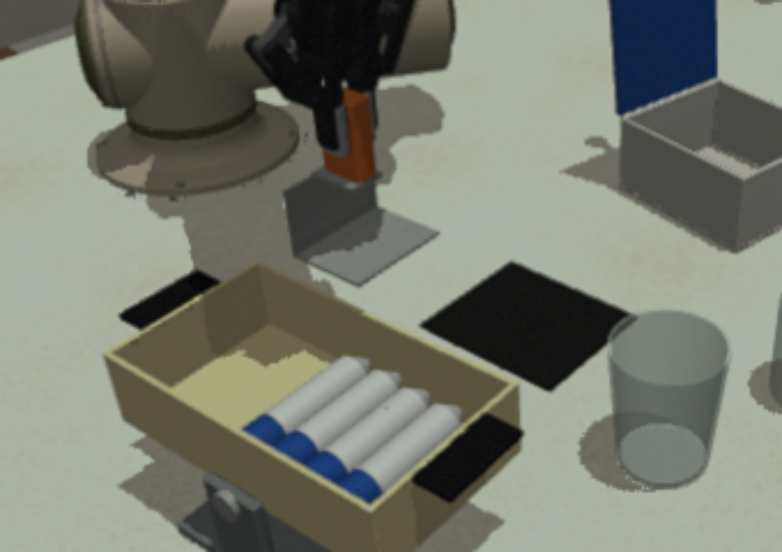

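```bash
python3 - <<'E'
from m import *
s=img('scene');o=env.observe();p=np.array(o['position']);R=np.array(o['tool_rot'])
uv=np.array([(439,234),(360,285),(302,256)])/2.3+[60,120]
P=onz(s,uv,p[2]-.0905+.001)
print(((P-p)@R).round(4))
c=np.array([[x,y,.0905+.0] for x,y in((-.041,.042),(-.041,-.042),(.024,-.042),(.024,.042))])
print((proj(s,c@R.T+p)-[60,120])*2.3)
t=img('top','t4');print(proj(t,c@R.T+p))
E
```

```text
[[-0.0388  0.0377  0.0895]
 [-0.0379 -0.0431  0.0895]
 [ 0.0214 -0.0413  0.0895]]
[[445.13439508 233.50214075]
 [364.48860651 286.99576277]
 [299.01411637 256.42453436]
 [380.93719555 206.93489741]]
[[371.22097798 247.8605456 ]
 [413.00734435 245.27581692]
 [416.04873625 277.72160375]
 [373.89400257 280.51228275]]
```

```bash
echo '{"motion": [[1.4,-4,0,-0.2,0],[1.4,-4,0,0,0],[0,-2.2,0,0,0],[0,0,0,0,0]]}' | python3 nudge.py >/dev/null; python3 go.py .479 -.2798 .178 183.94; echo '{"motion": [[0,0,3,0,0],[0,0,3,0,0],[0,0,1,0,0],[0,0,0,0,0],[0,0,0,0,0]]}' | python3 nudge.py >/dev/null; python3 go.py .479 -.2798 .171 183.94
```

```text
pos [ 0.4789 -0.2769  0.2518] yaw -176.0 go [ 0.0001 -0.0029  0.0738] F [-0.2  1.2 -2. ] w 0.0171
turn 0.06
pos [ 0.4797 -0.2754  0.1832] yaw -175.86 go [ 0.001  -0.0043  0.0122] F [-0.3  0.2 -1.5] w 0.0172
turn 0.2
```

Converted, 0.008 m is 0.8, -0.004 m is -0.4.

```bash
echo '{"motion": [[0,-0.4,0.8,0,0],[0,0,0,0,0]]}' | python3 nudge.py | grep -E 'pos|ft'; for i in 1; do :; done; echo '{"motion": [[0,0,0.3,0,0],[0,0,0,0,0]]}' | python3 nudge.py | grep -E 'pos|ft';  echo '{"motion": [[0,0,0.2,0,0],[0,0,0,0,0]]}' | python3 nudge.py | grep -E 'pos|ft'; echo '{"motion": [[0,0,0.2,0,0],[0,0,0,0,0]]}' | python3 nudge.py | grep -E 'pos|ft'
```

```text
position: [0.4793, -0.2801, 0.1736]
ft_force: [0.2, -0.2, -0.6]
position: [0.4792, -0.2798, 0.1706]
ft_force: [-0.5, 0.2, -1.5]
position: [0.4794, -0.28, 0.1696]
ft_force: [-1.4, -0.2, 4.6]
position: [0.4794, -0.2803, 0.1694]
ft_force: [-5.7, 1.0, 18.9]
```

```bash
echo '{"motion": [[0,0,-0.2,0,0],[-0.5,0,0,0,0],[-0.5,0,0,0,0],[-0.5,0,0,0,0],[-0.5,0,0,0,0],[0,0,0,0,0]]}' | python3 nudge.py | grep -E 'pos|ft';echo '{"motion": [[-0.5,0,0,0,0],[-0.5,0,0,0,0],[-0.5,0,0,0,0],[0,0,0,0,0]]}' | python3 nudge.py | grep -E 'pos|ft'
python3 - <<'E'
from m import *
s=img('scene','s5')
cv2.imwrite('pics/s5c.png',cv2.resize(s['pixels'][160:390,80:320,::-1],None,fx=2.5,fy=2.5))
E
```

```text
position: [0.4998, -0.2794, 0.1697]
ft_force: [-2.7, -3.0, 6.7]
position: [0.515, -0.2783, 0.1697]
ft_force: [-1.5, -2.9, 6.7]
```

View pics/s5c.png

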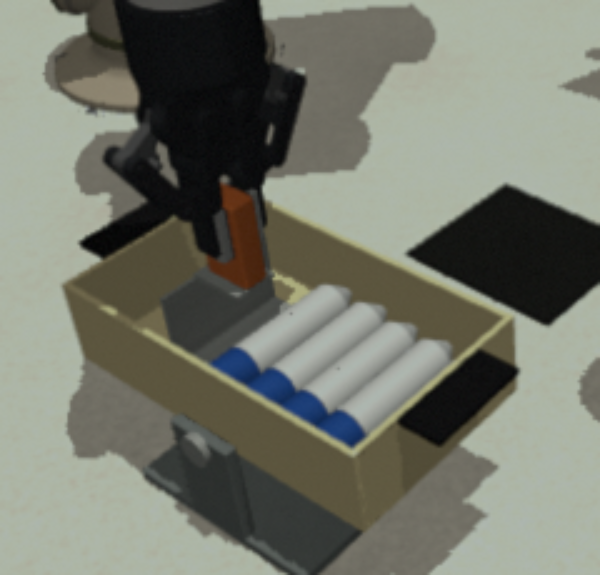

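Converted, -0.005 m is -0.5.

```bash
echo '{"motion": [[-0.5,0,0,0,0],[-0.5,0,0,0,0],[-0.5,0,0,0,0],[-0.5,0,0,0,0],[0,0,0,0,0]]}' | python3 nudge.py | grep -E 'pos|ft';echo '{"motion": [[-0.5,0,0,0,0],[-0.5,0,0,0,0],[0,0,0,0,0]]}' | python3 nudge.py | grep -E 'pos|ft'
python3 - <<'E'
from m import *
s=img('scene','s6');t=img('top','t6')
a=cv2.resize(s['pixels'][160:390,80:320,::-1],(400,384));b=cv2.resize(t['pixels'][160:330,380:500,::-1],(271,384))
cv2.imwrite('pics/s6c.png',np.hstack([a,b]))
H,S,V=masks(t)
for c in blobs((H>105)&(S>150),15,(395,150,500,330)): 
  uv=c.reshape(-1,2).mean(0);print(uv,onz(t,uv,.0935)[0].round(3))
E
```

```text
position: [0.5349, -0.2769, 0.1697]
ft_force: [-1.7, -2.7, 5.6]
position: [0.5448, -0.2761, 0.1696]
ft_force: [-1.6, -3.1, 6.8]
```

View pics/s6c.png

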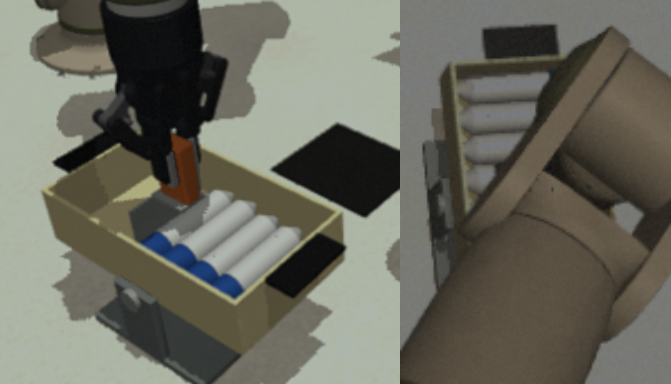

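Converted, -0.01 m is -1, -0.008 m is -0.8.

```bash
echo '{"motion": [[-0.4,0,0,0,0],[0,0,0,0,0],[0,0,-0.4,0,0],[0,0,-0.5,0,0],[0,0,-0.6,0,0],[0,0,-0.8,0,0],[0,0,-1,0,0],[0,0,-1,0,0],[0,0,-1,0,0],[0,0,-1,0,0]]}' | python3 nudge.py | grep -E 'pos|ft'; echo '{"motion": [[0,0,-1,0,0],[0,0,-1,0,0],[0,0,-1,0,0],[0,0,-0.5,0,0],[0,0,0,0,0]]}' | python3 nudge.py | grep -E 'pos|ft'
python3 - <<'E'
from m import *
s=img('scene','s7');w=img('wrist')
a=cv2.resize(s['pixels'][120:390,80:320,::-1],(400,450));b=cv2.resize(w['pixels'][:,:,::-1],(400,300));b=np.vstack([b,np.zeros((150,400,3),np.uint8)])
cv2.imwrite('pics/s7c.png',np.hstack([a,b]))
E
```

```text
position: [0.5482, -0.2749, 0.2329]
ft_force: [0.3, -1.2, -1.8]
position: [0.5483, -0.275, 0.2675]
ft_force: [0.3, -0.9, -1.6]
```

View pics/s7c.png

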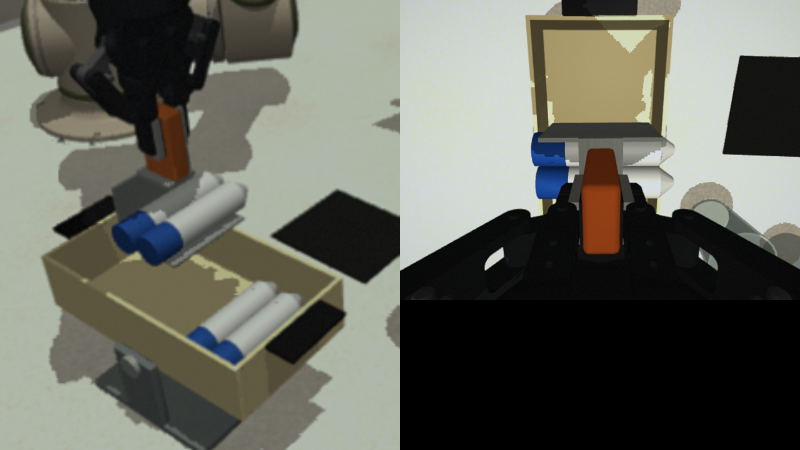

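The rows are not in the units I measure in: shifts go in cm and turns go in units of 2 degrees. I convert before sending: 0.03 m is 3, 0.025 m is 2.5, 1 degrees is 0.5.

```bash
echo '{"motion": [[0,0.5,0,0,0],[0,1,0,0,0],[0,1.5,0,0,0],[0,2,0,0.25,0],[0,2.5,0,0.5,0],[0,3,0,0.5,0],[0,3,0,0.5,0],[0,3,0,0.5,0],[0,3,0,0.5,0],[0,3,0,0.5,0]]}' | python3 nudge.py | grep -E 'pos'; echo '{"motion": [[0,3,0,0.5,0],[0,3,0,0.5,0],[0,3,0,0.5,0],[0,3,0,0.5,0],[0,3,0,0.5,0],[0,3,0,0.5,0],[0,2.5,0,0.5,0],[0,2,0,0.25,0],[0,1.5,0,0,0],[0,1,0,0,0]]}' | python3 nudge.py >/dev/null;  python3 go.py .4953 .2907 .20 170
```

```text
position: [0.5407, -0.0477, 0.2669]
pos [0.5676 0.1998 0.2668] yaw 170.17 go [0.0868 0.0773 0.0668] F [ 0.5  0.1 -2.3] w 0.0172
turn 0.17
```

```bash
echo '{"motion": [[0,0,0,-1,0],[0,0,0,-2,0],[0,0,0,-3,0],[0,0,0,-3,0],[0,0,0,-3,0],[0,0,0,-3,0],[0,0,0,-3,0],[0,0,0,-3,0],[0,0,0,-2,0],[0,0,0,-1,0]]}' | python3 nudge.py | grep -E 'pos';  python3 go.py .4955 .2907 .20 170
python3 - <<'E'
from m import *
s=img('scene','s8');w=img('wrist')
a=cv2.resize(s['pixels'][60:300,200:480,::-1],(466,400));b=cv2.resize(w['pixels'][:,:,::-1],(320,240));b=np.vstack([b,np.zeros((160,320,3),np.uint8)])
cv2.imwrite('pics/s8c.png',np.hstack([a,b]))
E
```

```text
position: [0.5679, 0.1981, 0.2668]
pos [0.5679 0.1981 0.2668] yaw -141.79 go [-0.0004  0.1176  0.0668] F [-0.2 -0.9 -2.3] w 0.0174
turn 48.21
```

View pics/s8c.png

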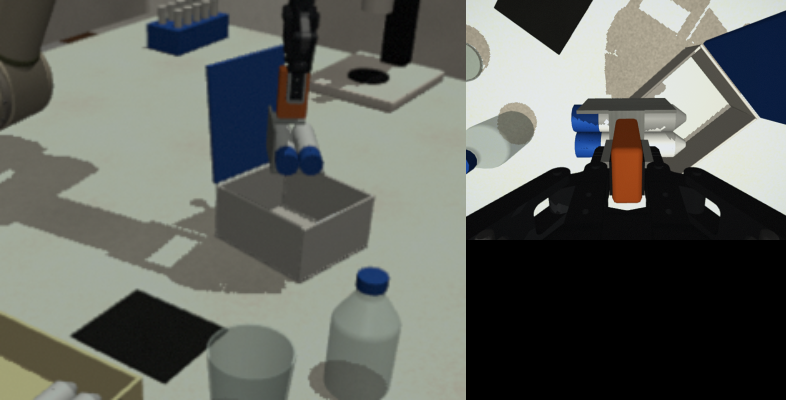

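Converted, 0.015 m is 1.5, 0.005 m is 0.5.

```bash
echo '{"motion": [[0,0.5,0,0,0],[0,1,0,0,0],[0,1.5,0,0,0],[0,2,0,0,0],[0,2,0,0,0],[0,1.6,0,0,0],[0,1,0,0,0],[0,0.5,0,0,0],[0,0.2,0,0,0],[0,0,0,0,0]]}' | python3 nudge.py | grep -E 'pos|ft'; echo '{"motion": [[0,0,0,1,0],[0,0,0,2,0],[0,0,0,3,0],[0,0,0,3,0],[0,0,0,3,0],[0,0,0,3,0],[0,0,0,3,0],[0,0,0,3,0],[0,0,0,2,0],[0,0,0,1,0]]}' | python3 nudge.py | grep -E 'pos|ft';  python3 go.py .501 .2897 .13 170
python3 - <<'E'
from m import *
s=img('scene','s9');w=img('wrist')
a=cv2.resize(s['pixels'][60:300,200:480,::-1],(466,400));b=cv2.resize(w['pixels'][:,:,::-1],(320,240));b=np.vstack([b,np.zeros((160,320,3),np.uint8)])
cv2.imwrite('pics/s9c.png',np.hstack([a,b]))
E
```

```text
position: [0.5047, 0.2792, 0.2667]
ft_force: [0.3, -0.3, -1.7]
position: [0.5051, 0.2787, 0.2666]
ft_force: [0.5, 0.4, -1.8]
pos [0.5051 0.2787 0.2666] yaw 169.88 go [0.0059 0.0101 0.1366] F [ 0.5  0.4 -1.8] w 0.0172
turn -0.12
```

View pics/s9c.png

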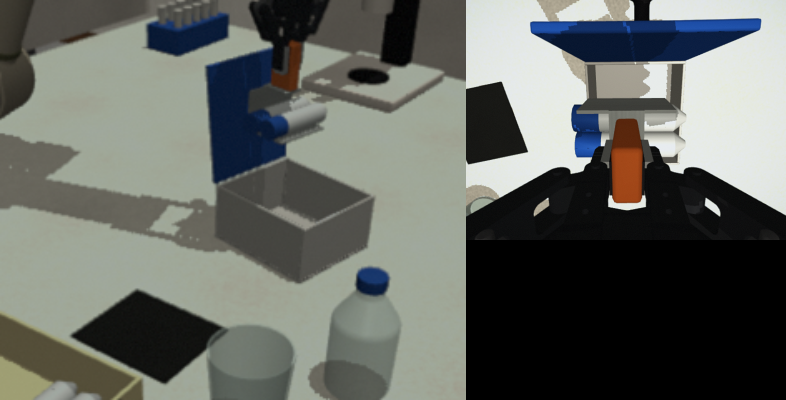

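Converted, 0.03 m is 3, 0.02 m is 2.

```bash
echo '{"motion": [[0,0.3,0,0,0],[0,0.4,0,0,0],[0,0.3,0,0,0],[0,0,1,0,0],[0,0,2,0,0],[0,0,3,0,0],[0,0,2,0,0],[0,0,1,0,0],[0,0,0,0,0]]}' | python3 nudge.py | grep -E 'pos|ft';  python3 go.py .5065 .2888 .105 170
python3 - <<'E'
from m import *
o=env.observe();p=np.array(o['position'])
for n in('top','scene'):
  d=img(n,'a_'+n);H,S,V=masks(d)
  for c in blobs((H>105)&(S>130)&(V>35),20): 
    uv=c.reshape(-1,2).mean(0);print(n,uv.round(),cv2.contourArea(c),cv2.boundingRect(c),onz(d,uv,p[2]-.074)[0].round(3))
E
```

```text
position: [0.5058, 0.289, 0.1753]
ft_force: [-0.6, 0.4, -1.7]
pos [0.5058 0.289  0.1753] yaw 170.09 go [-0.0009 -0.      0.0703] F [-0.6  0.4 -1.7] w 0.0174
turn 0.09
top [186. 267.] 270.5 (179, 254, 16, 28) [0.506 0.25  0.101]
top [276. 143.] 161.0 (269, 136, 15, 15) [0.778 0.067 0.101]
top [452. 209.] 97.0 (447, 203, 11, 13) [ 0.631 -0.311  0.101]
top [454. 223.] 95.0 (449, 218, 11, 12) [ 0.601 -0.314  0.101]
top [452. 196.] 92.0 (446, 191, 12, 12) [ 0.66  -0.312  0.101]
scene [60. 17.] 4275.0 (0, 0, 131, 47) [-2.034  0.819  0.101]
scene [343. 127.] 2050.5 (325, 90, 40, 80) [0.313 0.446 0.101]
scene [312.  80.] 690.0 (289, 68, 48, 25) [-0.04   0.747  0.101]
scene [361. 170.] 260.0 (349, 161, 25, 18) [0.502 0.255 0.101]
scene [209. 327.] 242.5 (193, 316, 33, 22) [ 0.618 -0.306  0.101]
scene [423. 228.] 219.0 (415, 221, 18, 16) [0.735 0.124 0.101]
```

Converted, 0.015 m is 1.5, 0.01 m is 1.

```bash
echo '{"motion": [[0,-0.2,1,0,0],[0,0,1.5,0,0],[0,0,1.5,0,0],[0,0,1.5,0,0],[0,0,1,0,0],[0,0,0.4,0,0],[0,0,0,0,0]]}' | python3 nudge.py | grep -E 'pos|ft'; echo '{"motion": [[0.2,0,0,0,0],[0.4,0,0,0,0],[0.4,0,0,0,0],[0.4,0,0,0,0],[0.2,0,0,0,0],[0,0,0,0,0],[-1,0,0,0,0],[-1.6,0,0,0,0],[0,0,0,0,0],[0,0,0,0,0]]}' | python3 nudge.py| grep -E 'pos|ft'
python3 - <<'E'
from m import *
for n in('top','scene'):
  d=img(n,'b_'+n);H,S,V=masks(d)
  for c in blobs((H>105)&(S>130)&(V>25),10,(120,200,230,320) if n=='top' else (330,150,430,230)): 
    uv=c.reshape(-1,2).mean(0);print(n,uv.round(),cv2.contourArea(c),cv2.boundingRect(c),onz(d,uv,.02)[0].round(3))
E
```

```text
position: [0.506, 0.2872, 0.1076]
ft_force: [0.3, -0.5, -1.5]
position: [0.516, 0.2853, 0.1075]
ft_force: [-0.5, -0.2, -2.1]
top [197. 258.] 242.0 (190, 245, 14, 27) [0.537 0.245 0.02 ]
top [189. 306.] 21.0 (185, 303, 10, 7) [0.431 0.259 0.02 ]
scene [343. 157.] 364.0 (330, 150, 35, 20) [0.329 0.432 0.02 ]
scene [422. 225.] 105.0 (415, 221, 15, 9) [0.677 0.252 0.02 ]
```

```bash
cat > caps.py <<'E'
from m import *
o=env.observe();p=np.array(o['position']);B=np.array([.525,.2855]);g=np.array([np.cos(-.1754),np.sin(-.1754)]);l=np.array([-g[1],g[0]])
print('tcp v',(p[:2]-B)@g,'w',(p[:2]-B)@l,'z',p[2],'F',np.round(o['ft_force'],1))
d=img('top','last');H,S,V=masks(d)
for c in blobs((H>105)&(S>130)&(V>20),8,(120,200,230,320)):
  q=onz(d,c.reshape(-1,2),.02)[:,:2]-B;v=q@g;w=q@l
  print('v %.3f..%.3f w %.3f..%.3f'%(v.min(),v.max(),w.min(),w.max()),cv2.contourArea(c))
E
echo '{"motion": [[2.5,0,0,0,0],[0,0,0,0,0],[0,0,0,0,0],[0,0,0,0,0]]}' | python3 nudge.py >/dev/null; python3 caps.py
```

```text
tcp v -0.033582930372213424 w -0.0015503747388232528 z 0.10799669092163985 F [ 0.1  0.6 -1.2]
v 0.027..0.083 w -0.052..-0.024 234.5
v -0.099..-0.083 w -0.056..-0.026 28.5
```

Converted, -0.04 m is -4, -0.03 m is -3, -3 degrees is -1.5.

```bash
echo '{"motion": [[0,0,-1,0,0],[0,0,-3,0,0],[0,0,-4,0,0],[0,0,-4,0,0],[0,0,-4,0,0],[0,-3,0,-1.5,0],[0,-4,0,-1.5,0],[0,-4,0,-1.5,0],[0,-4,0,-1.5,0],[0,-4,0,-1,0]]}' | python3 nudge.py >/dev/null; echo '{"motion": [[0,-4,0,0,0],[0,-4,0,0,0],[0,-4,0,0,0],[0,-4,0,0,0],[0,-4,0,0,0],[0,-4,0,0,0],[0,-4,0,0,0],[0,-4,0,0,0],[0,0,0,0,0]]}' | python3 nudge.py | grep pos;  python3 go.py .5359 -.2758 .20 183.94; python3 caps.py; python3 - <<'E'
from m import *
d=img('top');H,S,V=masks(d)
c=blobs(V<50,40,(425,304,475,325))
for q in c: print(onz(d,cv2.minAreaRect(q)[0],.135))
E
```

```text
position: [0.502, -0.223, 0.2678]
pos [ 0.502  -0.223   0.2678] yaw -176.19 go [-0.0303 -0.0548  0.0679] F [-0.2  0.9 -0.9] w 0.017
turn -0.13
tcp v 0.06606677236975282 w -0.5047280148793821 z 0.2677911286069382 F [-0.2  0.9 -0.9]
v -0.111..-0.082 w -0.053..0.117 717.0
v 0.027..0.082 w -0.052..-0.024 224.5
```

Converted, -0.03 m is -3, 0.03 m is 3.

```bash
echo '{"motion": [[-1.5,-3,0,0,0],[-1.5,-2.5,0,0,0],[0,0,3,0,0],[0,0,3,0,0],[0,0,2,0,0],[0,0,1,0,0],[0,0,0,0,0]]}' | python3 nudge.py >/dev/null; python3 go.py .5359 -.2758 .1705 183.94;echo '{"motion": [[0,0,0.4,0,0],[0,0,0,0,0]]}' | python3 nudge.py | grep -E 'pos|ft'; echo '{"motion": [[0,0,0.2,0,0],[0,0,0,0,0]]}' | python3 nudge.py | grep -E 'pos|ft'
```

```text
pos [ 0.5358 -0.2702  0.1773] yaw -175.86 go [ 0.0003 -0.0056  0.0068] F [ 0.4  0.3 -0.6] w 0.0173
turn 0.2
position: [0.5362, -0.2712, 0.1746]
ft_force: [-0.2, -0.1, -1.0]
position: [0.5359, -0.2713, 0.172]
ft_force: [0.2, 0.0, -1.1]
```

Converted, -0.004 m is -0.4, 0.002 m is 0.2.

```bash
echo '{"motion": [[0,-0.4,0.2,0,0],[0,0,0,0,0]]}' | python3 nudge.py | grep -E 'pos|ft'; echo '{"motion": [[-0.5,0,0,0,0],[-0.5,0,0,0,0],[-0.5,0,0,0,0],[-0.5,0,0,0,0],[-0.5,0,0,0,0],[-0.5,0,0,0,0],[0,0,0,0,0]]}' | python3 nudge.py | grep -E 'pos|ft';echo '{"motion": [[-0.5,0,0,0,0],[-0.5,0,0,0,0],[-0.5,0,0,0,0],[-0.5,0,0,0,0],[0,0,0,0,0]]}' | python3 nudge.py | grep -E 'pos|ft'
```

```text
position: [0.5362, -0.2758, 0.1697]
ft_force: [0.3, 0.3, -0.9]
position: [0.5668, -0.273, 0.1696]
ft_force: [0.9, -0.2, -1.5]
position: [0.5867, -0.2716, 0.1696]
ft_force: [0.3, -0.1, -1.4]
```

```bash
python3 - <<'E'
from m import *
s=img('scene','s10');w=img('wrist')
a=cv2.resize(s['pixels'][180:400,90:310,::-1],(500,500));b=cv2.resize(w['pixels'][:,:,::-1],(300,225));b=np.vstack([b,np.zeros((275,300,3),np.uint8)])
cv2.imwrite('pics/s10c.png',np.hstack([a,b]))
E
```

```text
(no output)
```

View pics/s10c.png

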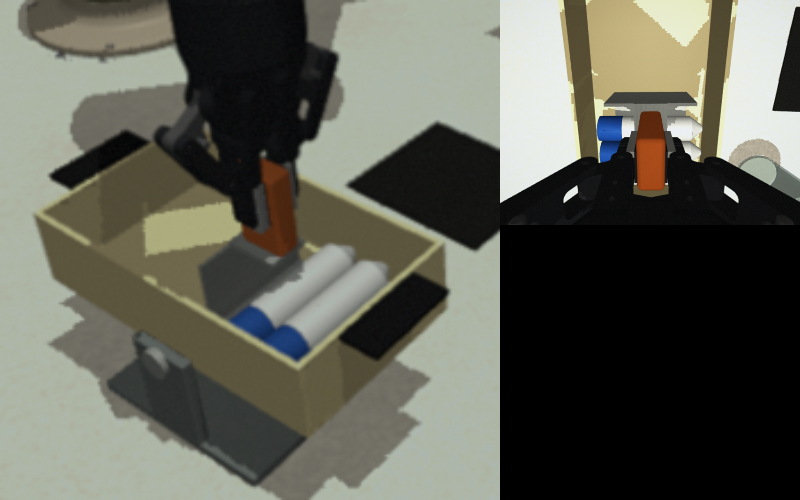

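Converted, -0.005 m is -0.5, -0.004 m is -0.4.

```bash
echo '{"motion": [[-0.5,0,0,0,0],[-0.5,0,0,0,0],[-0.5,0,0,0,0],[-0.4,0,0,0,0],[0,0,0,0,0]]}' | python3 nudge.py | grep -E 'pos|ft'
python3 - <<'E'
from m import *
for n in('scene0','s4','s7','s10'):
  p=cv2.imread('pics/%s.png'%n);V=p.max(2)
  for b in((105,230,165,270),(235,290,300,350)):
    c=blobs(V<40,60,b)
    print(n,[(cv2.boundingRect(q),q.reshape(-1,2).mean(0).round(1)) for q in c[:1]])
E
```

```text
position: [0.6056, -0.2703, 0.1697]
ft_force: [1.1, 0.6, -1.2]
scene0 [((113, 238, 42, 25), array([133. , 249.7]))]
scene0 [((239, 300, 48, 38), array([262.8, 318.8]))]
s4 [((113, 238, 42, 25), array([133. , 249.7]))]
s4 [((239, 300, 48, 38), array([262.8, 318.4]))]
s7 [((113, 238, 36, 25), array([131.6, 250.2]))]
s7 [((239, 300, 48, 38), array([262.7, 318.6]))]
s10 [((113, 238, 42, 25), array([133. , 249.7]))]
s10 [((239, 300, 48, 38), array([262.7, 318.6]))]
```

```bash
echo '{"motion": [[-0.2,0,0,0,0],[0,0,0,0,0],[0,0,-0.4,0,0],[0,0,-0.5,0,0],[0,0,-0.6,0,0],[0,0,-0.8,0,0],[0,0,-1,0,0],[0,0,-1,0,0],[0,0,-1,0,0],[0,0,-1,0,0]]}' | python3 nudge.py | grep -E 'pos|ft'; echo '{"motion": [[0,0,-1,0,0],[0,0,-1,0,0],[0,0,-1,0,0],[0,0,-0.5,0,0],[0,0,0,0,0]]}' | python3 nudge.py | grep -E 'pos|ft'
cat > look.py <<'E'
from m import *
# tube caps seen by both cameras
for n in('scene','wrist'):
  d=img(n,'L_'+n);H,S,V=masks(d)
  for c in blobs((H>105)&(S>130)&(V>30),25,(90,120,460,380) if n=='scene' else None):
    uv=c.reshape(-1,2).mean(0);print(n,uv.round(),cv2.boundingRect(c),cv2.contourArea(c))
E
python3 look.py
```

```text
position: [0.6074, -0.2702, 0.234]
ft_force: [0.5, -0.1, -2.4]
position: [0.6072, -0.2703, 0.2686]
ft_force: [0.7, -0.1, -1.6]
scene [347. 140.] (326, 120, 45, 50) 1737.5
scene [196. 278.] (175, 261, 43, 35) 863.0
scene [423. 228.] (415, 221, 18, 16) 218.0
wrist [231. 263.] (204, 211, 59, 106) 4564.0
```

```bash
python3 go.py .5053 .289 .2686 190.3; echo '{"motion": [[0,0,0,-1,0],[0,0,0,-1.5,0],[0,0,0,-0.65,0],[0,0,0,0,0]]}' | python3 nudge.py >/dev/null;python3 go.py .5053 .289 .2686 190.3
```

```text
pos [ 0.6069 -0.2702  0.2674] yaw -175.92 go [ 0.0616  0.565  -0.001 ] F [-0.1 -0.3 -2.1] w 0.0171
turn -6.22
pos [ 0.6069 -0.2702  0.2673] yaw -169.63 go [-0.0007  0.5683 -0.001 ] F [ 0.2  0.7 -2. ] w 0.0175
turn 0.07
```

Converted, 0.03 m is 3, 0.025 m is 2.5.

```bash
echo '{"motion": [[0,0.5,0,0,0],[0,1,0,0,0],[0,1.5,0,0,0],[0,2,0,0,0],[0,2.5,0,0,0],[0,3,0,0,0],[0,3,0,0,0],[0,3,0,0,0],[0,3,0,0,0],[0,3,0,0,0]]}' | python3 nudge.py | grep -E 'pos'; echo '{"motion": [[0,3,0,0,0],[0,3,0,0,0],[0,3,0,0,0],[0,3,0,0,0],[0,3,0,0,0],[0,3,0,0,0],[0,3,0,0,0],[0,3,0,0,0],[0,3,0,0,0],[0,2.5,0,0,0]]}' | python3 nudge.py >/dev/null;echo '{"motion": [[0,2,0,0,0],[0,1.5,0,0,0],[0,1,0,0,0],[0,0.5,0,0,0],[0,0,0,0,0]]}' | python3 nudge.py >/dev/null;  python3 go.py .5053 .289 .26 170; python3 look.py
```

```text
position: [0.5655, -0.0465, 0.2681]
pos [0.5041 0.2906 0.2678] yaw -169.6 go [-0.0009 -0.0018  0.0078] F [ 0.1  0.  -2.7] w 0.0169
turn 20.4
scene [349. 140.] (326, 120, 56, 50) 1725.5
scene [423. 228.] (415, 221, 18, 16) 219.0
wrist [399.  98.] (194, 0, 419, 166) 27634.5
wrist [231. 261.] (204, 209, 59, 106) 4557.5
```

Converted, 0.01 m is 1, 0.03 m is 3, 5 degrees is 2.5.

```bash
echo '{"motion": [[0,0,0,1.5,0],[0,0,0,2.5,0],[0,0,0,2.5,0],[0,0,0,2.5,0],[0,0,0,1.2,0],[0,0,1,0,0],[0,0,2,0,0],[0,0,3,0,0],[0,0,2,0,0],[0,0,1,0,0]]}' | python3 nudge.py >/dev/null; python3 caps.py;  python3 go.py .5053 .289 .1305 170
```

```text
tcp v -0.021843435685404384 w 0.00044153530427266637 z 0.17525623777996674 F [ 0.9  0.2 -2.4]
v -0.039..0.021 w -0.040..-0.008 290.0
v 0.027..0.082 w -0.052..-0.024 242.5
v -0.107..-0.082 w -0.055..-0.013 64.0
pos [0.5035 0.2898 0.1747] yaw 170.0 go [-0.0021 -0.0003  0.0442] F [-0.4 -0.2 -3.1] w 0.0172
turn -0.0
```

```bash
echo '{"motion": [[0,0,1,0,0],[0,0,1.5,0,0],[0,0,1.2,0,0],[0,0,0.6,0,0],[0.4,0,0,0,0],[0.4,0,0,0,0],[0.4,0,0,0,0],[0.2,0,0,0,0],[0,0,0,0,0]]}' | python3 nudge.py | grep -E 'pos|ft'; echo '{"motion": [[-1,0,0,0,0],[-1.8,0,0,0,0],[0,0,0,0,0],[0,0,0,0,0],[2.7,0,0,0,0],[0,0,0,0,0],[0,0,0,0,0],[0,0,0,0,0]]}' | python3 nudge.py | grep -E 'pos|ft';python3 caps.py; python3 look.py
```

```text
position: [0.4903, 0.2931, 0.1352]
ft_force: [-0.8, 0.3, -1.6]
position: [0.4918, 0.2928, 0.135]
ft_force: [-0.3, 1.1, -1.4]
tcp v -0.03392691523739132 w 0.00138280806289491 z 0.13498792958310837 F [-0.3  1.1 -1.4]
v 0.025..0.082 w -0.052..-0.020 257.5
v -0.016..0.009 w -0.053..-0.034 69.5
v -0.104..-0.082 w -0.056..-0.015 67.5
scene [339. 143.] (326, 120, 33, 50) 1122.0
scene [423. 228.] (415, 221, 18, 16) 218.5
wrist [320. 137.] (0, 111, 640, 52) 28499.0
wrist [238. 268.] (227, 246, 21, 44) 767.0
wrist [241. 324.] (234, 311, 20, 31) 273.0
```

```bash
echo '{"motion": [[-1,0,0,0,0],[-1.8,0,0,0,0],[0,0,0,0,0],[0,0,0,0,0],[2.8,0,0,0,0],[0,0,0,0,0],[0,0,0,0,0]]}' | python3 nudge.py >/dev/null;python3 caps.py; python3 look.py | grep wrist; echo '{"motion": [[0,0,-2,0,0],[0,0,-3,0,0],[0,0,-3,0,0],[0,0,-3,0,0],[0,0,0,0,0]]}' | python3 nudge.py | grep -E 'pos|ft';python3 caps.py; python3 look.py | grep wrist
```

```text
tcp v -0.03476457959989923 w 0.0014233808034268833 z 0.1349923575661577 F [ 0.2 -0.5 -1.5]
v 0.024..0.083 w -0.052..-0.020 264.0
v -0.026..-0.001 w -0.053..-0.036 71.0
v -0.103..-0.083 w -0.053..-0.012 67.0
wrist [320. 138.] (0, 114, 640, 49) 27047.5
wrist [237. 262.] (227, 240, 21, 44) 769.0
wrist [241. 324.] (234, 311, 20, 32) 275.5
position: [0.4931, 0.2931, 0.2488]
ft_force: [-0.0, -1.2, -1.5]
tcp v -0.03276750360479974 w 0.0018729598552666505 z 0.2488377878663005 F [-0.  -1.2 -1.5]
v 0.024..0.083 w -0.052..-0.020 265.0
v -0.110..-0.083 w -0.049..0.018 186.5
v -0.026..-0.000 w -0.053..-0.028 103.0
wrist [324. 111.] (60, 84, 529, 63) 24867.0
```

```bash
echo '{"motion": [[0,0,-2,0,0],[0,-3,0,-1.5,0],[-0.4,-4,0,-1.5,0],[-0.4,-4,0,-1.5,0],[-0.4,-4,0,-1.5,0],[-0.4,-4,0,-1,0],[-0.4,-4,0,0,0],[-0.4,-4,0,0,0],[-0.4,-4,0,0,0],[-0.4,-4,0,0,0]]}' | python3 nudge.py >/dev/null; echo '{"motion": [[-1,-4,0,0,0],[-1,-4,0,0,0],[-1,-4,0,0,0],[-1,-4,0,0,0],[-1,-4,0,0,0],[0,0,0,0,0]]}' | python3 nudge.py | grep pos;  python3 go.py .5938 -.2718 .20 183.94; python3 caps.py; python3 - <<'E'
from m import *
d=img('top','t12');H,S,V=masks(d)
for c in blobs((H>105)&(S>130)&(V>30),8): print(c.reshape(-1,2).mean(0).round(),cv2.boundingRect(c),cv2.contourArea(c))
a=d['pixels'][205:315,125:235,::-1];cv2.imwrite('pics/t12c.png',cv2.resize(cv2.convertScaleAbs(a,alpha=1.5),(550,550)))
E
```

```text
position: [0.5862, -0.2562, 0.2613]
pos [ 0.5862 -0.2562  0.2613] yaw -176.27 go [-0.0068 -0.0162  0.0613] F [-0.5  0.7 -2.1] w 0.0172
turn -0.21
tcp v 0.1547507004883412 w -0.5227203030188509 z 0.2612982029742189 F [-0.5  0.7 -2.1]
v -0.111..-0.083 w -0.051..0.117 702.5
v 0.024..0.082 w -0.052..-0.020 263.0
v -0.026..-0.001 w -0.053..-0.028 105.0
[146. 302.] (97, 292, 97, 21) 804.0
[200. 243.] (193, 230, 16, 28) 261.5
[276. 143.] (269, 136, 15, 15) 156.5
[195. 272.] (190, 266, 12, 14) 105.0
```

View pics/t12c.png

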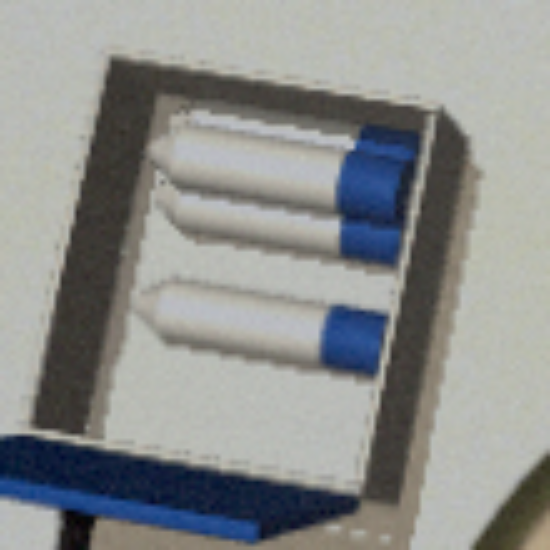

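The box holds four tubes: two on the floor at the far wall, one resting on top of them (caps at 375,140–370,240), and one on the floor at mid-box (355,340). Now for the last one.

Converted, 0.03 m is 3, -0.017 m is -1.7.

```bash
echo '{"motion": [[-0.7,-1.7,0,0,0],[0,0,3,0,0],[0,0,3,0,0],[0,0,1.5,0,0],[0,0,0.8,0,0],[0,0,0,0,0]]}' | python3 nudge.py >/dev/null; python3 go.py .5938 -.2718 .1697 183.94
```

```text
pos [ 0.5939 -0.267   0.1809] yaw -175.96 go [ 0.0005 -0.0048  0.0112] F [ 0.8  0.2 -0.9] w 0.0171
turn 0.1
```

```bash
echo '{"motion": [[0,-0.4,0.8,0,0],[0,0,0.3,0,0],[0,0,0,0,0]]}' | python3 nudge.py | grep -E 'pos|ft'; echo '{"motion": [[-0.5,0,0,0,0],[-0.5,0,0,0,0],[-0.5,0,0,0,0],[-0.5,0,0,0,0],[-0.5,0,0,0,0],[0,0,0,0,0]]}' | python3 nudge.py | grep -E 'pos|ft';echo '{"motion": [[-0.4,0,0,0,0],[-0.4,0,0,0,0],[0,0,0,0,0]]}' | python3 nudge.py | grep -E 'pos|ft'; python3 look.py
```

```text
position: [0.5944, -0.2721, 0.1706]
ft_force: [-0.3, -0.0, -1.4]
position: [0.6202, -0.2702, 0.1706]
ft_force: [-0.7, 0.1, -1.4]
position: [0.6279, -0.2697, 0.1707]
ft_force: [-0.4, -0.2, -1.5]
scene [347. 140.] (326, 120, 45, 50) 1737.5
scene [423. 228.] (415, 221, 18, 16) 217.0
wrist [233. 301.] (208, 276, 54, 54) 2370.5
```

Converted, -0.004 m is -0.4, -0.003 m is -0.3.

```bash
echo '{"motion": [[-0.2,0,0,0,0],[0,0,0,0,0],[0,0,-0.3,0,0],[0,0,-0.4,0,0],[0,0,-0.4,0,0],[0,0,-0.4,0,0],[0,0,-0.3,0,0],[0,0,0,0,0]]}' | python3 nudge.py | grep -E 'pos|ft'; python3 look.py|grep wrist
```

```text
position: [0.6295, -0.2697, 0.1894]
ft_force: [0.2, -0.2, -1.7]
wrist [233. 299.] (208, 274, 54, 54) 2403.5
```

```bash
echo '{"motion": [[0.1,0,0,0,0],[0.2,0,0,0,0],[0.3,0,0,0,0],[0.4,0,0,0,0],[0.4,0,0,0,0],[0.4,0,0,0,0],[0.4,0,0,0,0],[0.3,0,0,0,0],[0.2,0,0,0,0],[0.1,0,0,0,0]]}' | python3 nudge.py | grep -E 'pos|ft'; python3 look.py|grep wrist;  echo '{"motion": [[0.1,0,0,0,0],[0.2,0,0,0,0],[0.3,0,0,0,0],[0.4,0,0,0,0],[0.4,0,0,0,0],[0.4,0,0,0,0],[0.4,0,0,0,0],[0.3,0,0,0,0],[0.2,0,0,0,0],[0.1,0,0,0,0]]}' | python3 nudge.py | grep -E 'pos|ft'; python3 look.py|grep wrist
```

```text
position: [0.6013, -0.2717, 0.1888]
ft_force: [-0.0, 0.1, -2.0]
wrist [233. 299.] (208, 275, 54, 54) 2398.0
position: [0.5734, -0.2736, 0.1888]
ft_force: [-0.2, -0.1, -1.0]
wrist [233. 300.] (208, 275, 54, 54) 2371.5
```

Converted, -0.025 m is -2.5, -0.02 m is -2.

```bash
echo '{"motion": [[-2,0,0,0,0],[-2.5,0,0,0,0],[0,0,0,0,0],[0,0,0,0,0]]}' | python3 nudge.py | grep -E 'pos|ft'; python3 look.py|grep wrist
```

```text
position: [0.6184, -0.2702, 0.1883]
ft_force: [-0.4, -0.7, -1.4]
wrist [233. 271.] (204, 244, 56, 54) 2648.5
```

Converted, -0.02 m is -2, -0.015 m is -1.5, -3 degrees is -1.5.

```bash
echo '{"motion": [[0,0,-0.4,0,0],[0,0,-1,0,0],[0,0,-1.5,0,0],[0,0,-2,0,0],[0,0,-2,-1,0],[0,0,-1,-1.5,0],[0,0,-0.3,-1.2,0],[0,0,0,0,0]]}' | python3 nudge.py | grep -E 'pos|ft'; python3 go.py .5053 .289 .268 191.4; python3 look.py|grep wrist
```

```text
position: [0.6184, -0.2706, 0.2725]
ft_force: [0.2, -0.3, -1.1]
pos [ 0.6184 -0.2706  0.2725] yaw -168.61 go [3.000e-04 5.709e-01 3.500e-03] F [ 0.2 -0.3 -1.1] w 0.0172
turn -0.01
wrist [233. 271.] (205, 244, 55, 55) 2609.5
```

```bash
echo '{"motion": [[0,0.5,0,0,0],[0,1,0,0,0],[0,1.5,0,0,0],[0,2,0,0,0],[0,2.5,0,0,0],[0,3,0,0,0],[0,3,0,0,0],[0,3,0,0,0],[0,3,0,0,0],[0,3,0,0,0]]}' | python3 nudge.py | grep -E 'pos'; echo '{"motion": [[0,3,0,0,0],[0,3,0,0,0],[0,3,0,0,0],[0,3,0,0,0],[0,3,0,0,0],[0,3,0,0,0],[0,3,0,0,0],[0,3,0,0,0],[0,3,0,0,0],[0,2.5,0,0,0]]}' | python3 nudge.py >/dev/null;echo '{"motion": [[0,2,0,0,0],[0,1.5,0,0,0],[0,1,0,0,0],[0,0.5,0,0,0],[0,0,0,1.5,0],[0,0,0,2.5,0],[0,0,0,2.5,0],[0,0,0,2.5,0],[0,0,0,1.7,0],[0,0,0,0,0]]}' | python3 nudge.py >/dev/null;  python3 go.py .5053 .289 .132 170; python3 look.py
```

```text
position: [0.5732, -0.0479, 0.2708]
pos [0.5061 0.2878 0.2707] yaw 169.9 go [0.001  0.001  0.1387] F [-0.8 -0.6 -1.3] w 0.0174
turn -0.1
scene [346. 141.] (326, 120, 45, 50) 1516.0
scene [423. 228.] (415, 221, 18, 16) 219.5
wrist [330.  75.] (108, 43, 446, 81) 26739.0
wrist [233. 268.] (205, 241, 55, 55) 2617.5
wrist [276. 190.] (262, 184, 28, 13) 297.0
```

Converted, 0.025 m is 2.5, 0.02 m is 2.

```bash
echo '{"motion": [[0,0,1,0,0],[0,0,2,0,0],[0,0,3,0,0],[0,0,3,0,0],[0,0,2.5,0,0],[0,0,1.5,0,0],[0,0,0.6,0,0],[0.4,0,0,0,0],[0.4,0,0,0,0],[0.4,0,0,0,0]]}' | python3 nudge.py >/dev/null; echo '{"motion": [[0.2,0,0,0,0],[0,0,0,0,0],[-1.2,0,0,0,0],[-1.2,0,0,0,0],[0,0,0,0,0],[0,0,0,0,0],[2.4,0,0,0,0],[0,0,0,0,0],[0,0,0,0,0],[0,0,0,0,0]]}' | python3 nudge.py | grep -E 'pos|ft';python3 caps.py; python3 look.py
```

```text
position: [0.4926, 0.2908, 0.1349]
ft_force: [0.3, -0.5, -1.3]
tcp v -0.032828383872821054 w -0.0004510966022088425 z 0.13488062212249471 F [ 0.3 -0.5 -1.3]
v 0.024..0.082 w -0.052..-0.020 264.5
v -0.026..0.005 w -0.053..-0.021 132.5
v -0.103..-0.083 w -0.047..-0.017 58.0
scene [339. 143.] (326, 120, 33, 50) 1113.5
scene [423. 228.] (415, 221, 18, 16) 219.0
wrist [320. 125.] (0, 90, 640, 71) 40181.5
wrist [234. 285.] (206, 239, 55, 95) 3062.5
```

Converted, 0.024 m is 2.4, -0.004 m is -0.4.

```bash
echo '{"motion": [[-0.2,0,0,0,0],[-0.4,0,0,0,0],[-0.4,0,0,0,0],[-0.4,0,0,0,0],[-0.4,0,0,0,0],[-0.4,0,0,0,0],[-0.2,0,0,0,0],[0,0,0,0,0],[2.4,0,0,0,0],[0,0,0,0,0]]}' | python3 nudge.py >/dev/null; python3 look.py|grep wrist; echo '{"motion": [[-0.2,0,0,0,0],[-0.4,0,0,0,0],[-0.4,0,0,0,0],[-0.4,0,0,0,0],[-0.4,0,0,0,0],[-0.4,0,0,0,0],[-0.2,0,0,0,0],[0,0,0,0,0],[2.4,0,0,0,0],[0,0,0,0,0]]}' | python3 nudge.py >/dev/null; python3 look.py|grep wrist; python3 caps.py
```

```text
wrist [320. 142.] (0, 120, 640, 44) 24083.0
wrist [232. 309.] (208, 286, 54, 53) 2143.0
wrist [239. 263.] (229, 241, 19, 43) 638.5
wrist [320. 141.] (0, 119, 640, 45) 24208.5
wrist [240. 301.] (227, 273, 29, 61) 1006.0
wrist [237. 244.] (228, 228, 19, 35) 545.5
tcp v -0.0333481304374938 w -0.00035791444786237823 z 0.13504526376266313 F [ 0.1  0.4 -0.8]
v -0.004..0.082 w -0.053..-0.020 342.5
v -0.048..-0.022 w -0.053..-0.037 65.0
v -0.103..-0.083 w -0.055..-0.017 54.0
```

```bash
echo '{"motion": [[0,0,-2,0,0],[0,0,-3,0,0],[0,0,-3,0,0],[0,0,-3,0,0],[0,0,-2,0,0],[0,0,0,0,0]]}' | python3 nudge.py | grep -E 'pos|ft';python3 caps.py; python3 look.py; python3 go.py .507 -.013 .25 180
```

```text
position: [0.4934, 0.291, 0.2675]
ft_force: [-0.3, 0.1, -2.4]
tcp v -0.0320405955552366 w -0.00012656003736403586 z 0.26751880870418665 F [-0.3  0.1 -2.4]
v 0.024..0.082 w -0.052..-0.020 256.0
v -0.110..-0.082 w -0.053..0.020 190.0
v -0.075..-0.051 w -0.054..-0.028 104.0
v -0.004..0.022 w -0.053..-0.031 93.0
scene [343. 143.] (326, 120, 45, 50) 1249.5
scene [423. 228.] (415, 221, 18, 16) 219.0
wrist [330. 110.] (102, 86, 456, 58) 19861.5
wrist [273. 162.] (258, 150, 31, 26) 695.5
pos [0.492  0.2906 0.2633] yaw 169.97 go [-0.0677 -0.2963  0.0135] F [-0.2 -0.2 -0.9] w 0.0173
turn -10.03
```

```bash
echo '{"motion": [[0,-3,0,-2.5,0],[-1,-4,0,-2.5,0],[-1,-4,0,0,0],[-1,-4,0,0,0],[0,-4,0,0,0],[0,-4,0,0,0],[0,-4,0,0,0],[0,-3,0,0,0],[0,0,0,0,0]]}' | python3 nudge.py >/dev/null; python3 go.py .507 -.013 .20 180
```

```text
pos [ 0.5131 -0.0126  0.2631] yaw 179.74 go [ 0.0059 -0.0004  0.0631] F [ 1.   1.4 -0.6] w 0.017
turn -0.26
```

Converted, 0.04 m is 4, 0.03 m is 3.

```bash
echo '{"motion": [[0.6,0,4,0,0],[0,0,4,0,0],[0,0,4,0,0],[0,0,3,0,0],[0,0,1.2,0,0],[0,0,0,0,0]]}' | python3 nudge.py | grep -E 'pos|ft';echo '{"motion": [[0,0,0.4,0,0],[0,0,0.2,0,0],[0,0,0,0,0]]}' | python3 nudge.py | grep -E 'pos|ft'
```

```text
position: [0.5059, -0.0087, 0.1002]
ft_force: [-0.1, 0.1, -1.0]
position: [0.5074, -0.0094, 0.0971]
ft_force: [0.0, 0.2, -0.7]
```

Converted, 0.002 m is 0.2.

```bash
echo '{"motion": [[0,0,0.2,0,0],[0,0,0,0,0]]}' | python3 nudge.py | grep -E 'pos|ft';echo '{"motion": [[0,0,0.15,0,0],[0,0,0,0,0]]}' | python3 nudge.py | grep -E 'pos|ft';echo '{"motion": [[0,0,0.15,0,0],[0,0,0,0,0]]}' | python3 nudge.py | grep -E 'pos|ft'
```

```text
position: [0.5073, -0.0095, 0.0949]
ft_force: [1.0, -0.1, -1.4]
position: [0.5075, -0.0096, 0.0936]
ft_force: [-0.7, -0.7, 2.2]
position: [0.5075, -0.0098, 0.0935]
ft_force: [-7.4, -2.1, 17.1]
```

Converted, -0.05 m is -5, -0.001 m is -0.1.

```bash
echo '{"motion": [[0,0,-0.1,0,0],[0,0,0,0,0.06],[0,0,0,0,0.06],[0,0,0,0,0.06],[0,0,0,0,0.06],[0,0,-2,0,0.06],[0,0,-4,0,0.06],[0,0,-5,0,0.06],[0,0,-5,0,0.06],[0,0,0,0,0.06]]}' | python3 nudge.py ; python3 - <<'E'
from m import *
w=img('wrist');H,S,V=masks(w)
for c in blobs((S>150)&(H<20)&(V>60),60): print(cv2.boundingRect(c),onz(w,cv2.minAreaRect(c)[0],.1))
E
```

```text
time_s: 59.15
position: [0.5093, -0.0099, 0.259]
tool_rot: [[-1.0, 0.0, 0.012], [-0.0, 1.0, -0.003], [-0.012, -0.003, -1.0]]
ft_force: [0.6, 0.2, 0.0]
grip_width: 0.0598
gripper_force: 0.0
(310, 175, 26, 63) [[ 0.50493168 -0.01084278  0.1       ]]
```

The rows are not in the units I measure in: shifts go in cm and turns go in units of 2 degrees. I convert before sending: 0.04 m is 4, 0.03 m is 3, 5 degrees is 2.5.

```bash
echo '{"motion": [[2,0,0,2.5,0],[4,0,0,2.5,0],[4,0,0,0,0],[4,2,0,0,0],[2,4,0,0,0],[0,4,0,0,0],[0,4,0,0,0],[0,3,0,0,0],[0,2,0,0,0],[0,0,0,0,0]]}' | python3 nudge.py >/dev/null; python3 go.py .3677 .2574 .246 170
python3 - <<'E'
from m import *
d=img('top','t20');H,S,V=masks(d)
for c in blobs((H>105)&(S>130)&(V>30),8): print(c.reshape(-1,2).mean(0).round(),cv2.boundingRect(c),cv2.contourArea(c))
for c in blobs((S>150)&(H<20)&(V>60),20,(280,230,350,300)): print('grip',onz(d,cv2.minAreaRect(c)[0],.122),cv2.minAreaRect(c))
B=np.array([.525,.2855]);g=np.array([.985,-.174]);l=np.array([.174,.985])
for th in(1.6,1.675,1.75):
  q=[np.r_[B+g*(-.085+.17*np.cos(th))+l*s,.0855+.17*np.sin(th)] for s in(-.075,.075)];print(th,proj(d,q).round(1).tolist())
E
```

```text
pos [0.3817 0.2001 0.2513] yaw 170.15 go [0.0235 0.0541 0.0053] F [ 0.  -0.2 -0.6] w -0.0002
turn 0.15
[200. 243.] (193, 230, 16, 27) 261.0
[276. 143.] (268, 136, 16, 14) 157.5
[198. 263.] (193, 257, 11, 13) 91.5
[118. 295.] (97, 293, 42, 7) 69.0
grip [[ 0.50472021 -0.008133    0.122     ]] ((310.5, 267.0), (16.0, 7.0), 90.0)
1.6 [[179.1, 302.9], [99.3, 287.6]]
1.675 [[177.7, 310.0], [98.0, 294.6]]
1.75 [[176.5, 317.0], [96.8, 301.5]]
```

```bash
echo '{"motion": [[2.35,0,0,0,0],[0,3,0,0,0],[0,2,0.5,0,0],[0,0.4,0,0,0],[0,0,0,0,0]]}' | python3 nudge.py >/dev/null; python3 go.py .3677 .2574 .246 170; python3 caps.py
```

```text
pos [0.3682 0.2551 0.2473] yaw 169.98 go [0.0009 0.0022 0.0013] F [1.  0.  0.2] w 0.0
turn -0.02
tcp v -0.14912126832149453 w -0.05733105267943685 z 0.2472602093579395 F [1.  0.  0.2]
v -0.004..0.082 w -0.053..-0.020 354.0
v -0.109..-0.082 w -0.054..0.025 217.5
v -0.075..-0.051 w -0.054..-0.028 105.0
v -0.100..-0.083 w 0.088..0.117 34.5
```

```bash
echo '{"motion": [[-1.5,0,0,0,0],[-1.5,0,0,0,0],[-1.4,0,0,0,0],[-1.4,0,0,0,0],[-1.4,0,0,0,0],[-1.45,0,0.4,0,0],[-1.45,0,0.4,0,0],[-1.45,0,0.4,0,0]]}' | python3 nudge.py | grep -E 'pos|ft'; python3 caps.py
```

```text
position: [0.4831, 0.2355, 0.2351]
ft_force: [-1.0, 0.6, 0.1]
tcp v -0.03249775860628251 w -0.05657699352256238 z 0.2350956471018269 F [-1.   0.6  0.1]
v -0.088..-0.053 w 0.006..0.110 472.0
v 0.024..0.083 w -0.052..-0.020 261.5
v 0.005..0.022 w -0.053..-0.031 53.5
```

```bash
echo '{"motion": [[-1.27,0,0.8,0,0],[-1.27,0,0.8,0,0],[-1.27,0,0.8,0,0],[-0.97,0,1.14,0,0],[-0.97,0,1.14,0,0],[-0.97,0,1.14,0,0]]}' | python3 nudge.py | grep -E 'pos|ft'; python3 caps.py
```

```text
position: [0.5487, 0.2239, 0.1762]
ft_force: [-0.5, 0.0, -0.1]
tcp v 0.034133891142797884 w -0.056556820292660834 z 0.17624566545514522 F [-0.5  0.  -0.1]
v -0.007..0.032 w -0.009..0.091 320.0
```

```bash
echo '{"motion": [[-0.5,0,1.13,0,0],[-0.5,0,1.13,0,0],[-0.5,0,1.13,0,0],[-0.17,0,0.95,0,0],[-0.17,0,0.95,0,0],[-0.17,0,0.95,0,0],[0,0,0.8,0,0],[0,0,0.2,0,0],[0,0,0,0,0]]}' | python3 nudge.py | grep -E 'pos|ft'
```

```text
position: [0.5678, 0.2206, 0.105]
ft_force: [-0.0, 0.8, 0.0]
```

```bash
echo '{"motion": [[0,0,0.3,0,0],[0,0,0,0,0]]}' | python3 nudge.py | grep -E 'pos|ft'; echo '{"motion": [[0,0,0.3,0,0],[0,0,0,0,0],[0,0,0,0,0],[0,0,0,0,0]]}' | python3 nudge.py | grep -E 'pos|ft'
```

```text
position: [0.5681, 0.2207, 0.1044]
ft_force: [-5.0, -1.4, 15.2]
position: [0.5682, 0.2207, 0.1041]
ft_force: [-13.2, -2.8, 34.5]
```

Lid firmly on its stop. I raise the arm, pull away and do a final check.

```bash
echo '{"motion": [[0,0,-0.6,0,0],[0,0,-3,0,0],[0,0,-5,0,0],[0,0,-5,0,0],[4,0,-3,0,0],[4,3,0,0,0],[4,4,0,0,0],[4,4,0,0,0],[4,4,0,0,0],[3,4,0,0,0]]}' | python3 nudge.py >/dev/null; echo '{"motion": [[3,4,0,0,0],[0,4,0,0,0],[0,4,0,0,0],[0,0,0,0,0],[0,0,0,0,0]]}' | python3 nudge.py | grep -E 'time|pos|ft'
python3 - <<'E'
from m import *
t=img('top','f_top');s=img('scene','f_scene')
H,S,V=masks(t);Hs,Ss,Vs=masks(s)
for c in blobs((H>105)&(S>130)&(V>30),20): r=cv2.minAreaRect(c);b=onz(t,cv2.boxPoints(r),.0935)[:,:2];print('blue',b.mean(0).round(3),np.linalg.norm(b[1]-b[0]).round(3),np.linalg.norm(b[2]-b[1]).round(3))
g=blobs((S>150)&(H<20)&(V>60),20,(280,230,350,300));gs=blobs((Ss>150)&(Hs<20)&(Vs>60),40,(240,180,340,290))
print('grip',[onz(t,cv2.minAreaRect(c)[0],.122).round(4) for c in g],tri(t,g[0].reshape(-1,2).mean(0),s,gs[0].reshape(-1,2).mean(0)),[cv2.boundingRect(c) for c in gs])
k=blobs(V<45,30,(120,200,230,300));print('knob',[onz(t,q.reshape(-1,2).mean(0),.1285).round(3) for q in k])
for b,i in(((410,165,460,184),'F'),((425,304,475,325),'R')): print(i,[onz(t,cv2.minAreaRect(q)[0],.135).round(4) for q in blobs(V<50,40,b)])
print('beak px diff',[np.abs(cv2.imread('pics/scene0.png')[y0:y1,x0:x1].astype(int)-s['pixels'][y0:y1,x0:x1,::-1]).mean().round(1) for y0,y1,x0,x1 in((255,330,322,378),(220,300,395,442))])
E
```

```text
time_s: 65.3
position: [0.3769, 0.5551, 0.2643]
ft_force: [-1.0, 0.1, -0.2]
blue [0.528 0.288] 0.172 0.152
blue [0.78  0.067] 0.031 0.032
grip [array([[0.5366, 0.0072, 0.122 ]])] (array([0.5402318 , 0.00548065, 0.09414063]), np.float64(0.0030878634528457636)) [(296, 206, 17, 34)]
knob [array([[0.509, 0.201, 0.129]]), array([[0.581, 0.278, 0.129]])]
F [array([[ 0.6927, -0.2649,  0.135 ]])]
R [array([[ 0.4139, -0.2842,  0.135 ]])]
beak px diff [np.float64(4.2), np.float64(3.1)]
```

The lid is closed, the bin is level and the bystanders have not moved. But the scoop was knocked about 36 mm aside, so I'll measure it again and put it back in the middle.

```bash
python3 - <<'E'
from m import *
t=img('top');H,S,V=masks(t)
c=blobs((S>130)&(H<22)&(V>50),20,(280,230,350,300))[0]
b=onz(t,cv2.boxPoints(cv2.minAreaRect(c)),.122)[:,:2];print(b.round(4).tolist())
m=onz(t,cv2.minAreaRect(blobs(V<45,100,(275,225,355,315))[0])[0],.003);print('mat',m)
c=blobs((S<40)&(V>80),100,(285,240,340,300))
for q in blobs((V>65)&(np.indices(V.shape)[1]>290)&(np.indices(V.shape)[1]<336)&(np.indices(V.shape)[0]>242)&(np.indices(V.shape)[0]<295),100):
  r=cv2.minAreaRect(q);b=onz(t,cv2.boxPoints(r),.0055)[:,:2];print('floor',b.mean(0).round(4),b.round(3).tolist())
E
python3 go.py .40 .10 .26 180
```

```text
[[0.5542, 0.0154], [0.5542, -0.001], [0.5191, -0.001], [0.5191, 0.0153]]
mat [[ 0.51353508 -0.01304693  0.003     ]]
floor [ 5.466e-01 -5.000e-04] [[0.574, 0.035], [0.574, -0.036], [0.519, -0.035], [0.519, 0.034]]
pos [0.3772 0.554  0.2658] yaw 169.94 go [-0.1017 -0.443   0.0057] F [-0.6 -0.3  0.3] w 0.0004
turn -10.06
```

Converted, -0.04 m is -4, -0.03 m is -3, -5 degrees is -2.5.

```bash
echo '{"motion": [[0,-3,0,-2.5,0.06],[0,-4,0,-2.5,0.06],[-1.2,-4,0,0,0.06],[-1.2,-4,0,0,0.06],[-1.2,-4,0,0,0.06],[-1.2,-4,0,0,0.06],[-1.2,-4,0,0,0.06],[-1.2,-4,0,0,0.06],[-1.2,-4,0,0,0.06],[-1.2,-4,0,0,0.06]]}' | python3 nudge.py >/dev/null; echo '{"motion": [[-1.2,-4,0,0,0.06],[-1.2,-4,0,0,0.06],[-1.2,-4,0,0,0.06],[-1.2,-3,0,0,0.06],[0,0,0,0,0.06]]}' | python3 nudge.py >/dev/null; python3 go.py .538 .0065 .19 180
```

```text
pos [0.5126 0.0118 0.2654] yaw 179.68 go [-0.0253 -0.0051  0.0754] F [-0.9  1.   0.3] w 0.0601
turn -0.32
```

Converted, 0.04 m is 4, 0.03 m is 3.

```bash
echo '{"motion": [[-2.5,-0.5,3,0,0.06],[0,0,4,0,0.06],[0,0,0,0,0.06]]}' | python3 nudge.py >/dev/null; python3 go.py .538 .0065 .0935 180
python3 - <<'E'
from m import *
w=img('wrist');H,S,V=masks(w)
for c in blobs((S>150)&(H<20)&(V>60),60): print(cv2.boundingRect(c),cv2.minAreaRect(c))
R=np.array(env.observe()['tool_rot']);p=np.array(env.observe()['position'])
for a in(0,):
  q=[[.538+x,.0065+y,z] for z in(.122,.06) for x in(-.018,.018) for y in(-.009,.009)];print(proj(w,q).round().tolist())
E
```

```text
pos [0.5347 0.0109 0.1915] yaw 179.95 go [-0.0042 -0.0046  0.0979] F [ 0.1  0.9 -0.6] w 0.0604
turn -0.05
(295, 205, 35, 85) ((312.1606140136719, 247.02130126953125), (33.401973724365234, 84.6978759765625), 1.847610354423523)
[[297.0, 227.0], [333.0, 227.0], [298.0, 293.0], [332.0, 293.0], [302.0, 204.0], [330.0, 204.0], [303.0, 256.0], [330.0, 256.0]]
```

Converted, 0.04 m is 4, 0.03 m is 3.

```bash
echo '{"motion": [[-0.3,-0.4,3,0,0.06],[0,0,4,0,0.06],[0,0,2.5,0,0.05],[0,0,0.3,0,0.04],[0,0,0,0,0.03],[0,0,0,0,0],[0,0,0,0,0],[0,0,0,0,0],[0,0,0,0,0]]}' | python3 nudge.py 60 ; python3 go.py .5045 -.012 .11 180
```

```text
time_s: 68.2
position: [0.5415, 0.0063, 0.0996]
tool_rot: [[-1.0, 0.0, 0.005], [0.0, 1.0, -0.001], [-0.005, -0.001, -1.0]]
ft_force: [-0.8, -0.2, 8.0]
grip_width: 0.0172
gripper_force: 60.1
pos [0.5415 0.0063 0.0996] yaw 179.99 go [ 0.0369 -0.0183 -0.0105] F [-0.8 -0.2  8. ] w 0.0172
turn -0.01
```

Converted, 0.012 m is 1.2, 0.011 m is 1.1.

```bash
echo '{"motion": [[0,0,-1,0,0],[0,0,-1,0,0],[1.2,-0.7,0,0,0],[1.1,-0.6,0,0,0],[1.1,-0.6,0,0,0],[0,0,0,0,0],[0,0,0.9,0,0],[0,0,0.4,0,0],[0,0,0,0,0]]}' | python3 nudge.py | grep -E 'pos|ft'; echo '{"motion": [[0,0,0.2,0,0],[0,0,0,0,0]]}' | python3 nudge.py | grep -E 'pos|ft'
```

```text
position: [0.5062, -0.0123, 0.1032]
ft_force: [-0.1, 0.2, -1.4]
position: [0.5064, -0.0125, 0.1019]
ft_force: [0.9, 0.2, -0.9]
```

```bash
echo '{"motion": [[0,0,0.2,0,0],[0,0,0,0,0]]}' | python3 nudge.py | grep -E 'pos|ft'; echo '{"motion": [[0,0,0.1,0,0],[0,0,0,0,0]]}' | python3 nudge.py | grep -E 'pos|ft'
```

```text
position: [0.5063, -0.0125, 0.1]
ft_force: [0.4, 0.1, -2.0]
position: [0.5063, -0.0126, 0.0997]
ft_force: [-2.2, -0.1, 4.9]
```

```bash
echo '{"motion": [[0,0,0,0,0.06],[0,0,0,0,0.06],[0,0,0,0,0.06],[0,0,0,0,0.06],[0,0,-2,0,0.06],[0,0,-4,0,0.06],[0,0,-5,0,0.06],[0,0,-5,0,0.06],[0,0,-2,0,0.06]]}' | python3 nudge.py >/dev/null; echo '{"motion": [[3,4,0,0,0.06],[3,4,0,0,0.06],[3,4,0,0,0.06],[3,4,0,0,0.06],[2,4,0,0,0.06],[0,4,0,0,0.06],[0,4,0,0,0.06],[0,4,0,0,0.06],[0,4,0,0,0.06],[0,0,0,0,0.06]]}' | python3 nudge.py | grep -E 'time|pos|ft'
python3 - <<'E'
from m import *
t=img('top','g_top');s=img('scene','g_scene');H,S,V=masks(t);Hs,Ss,Vs=masks(s)
g=blobs((S>130)&(H<22)&(V>50),20,(280,230,350,300));gs=blobs((Ss>150)&(Hs<20)&(Vs>60),40,(240,180,340,290))
print('grip',[onz(t,cv2.minAreaRect(c)[0],.122).round(4) for c in g],tri(t,g[0].reshape(-1,2).mean(0),s,gs[0].reshape(-1,2).mean(0)),[cv2.boundingRect(c) for c in gs])
for c in blobs((H>105)&(S>130)&(V>30),20): r=cv2.minAreaRect(c);b=onz(t,cv2.boxPoints(r),.0935)[:,:2];print('blue',b.mean(0).round(3),np.linalg.norm(b[1]-b[0]).round(3),np.linalg.norm(b[2]-b[1]).round(3))
for b,i in(((410,165,460,184),'F'),((425,304,475,325),'R')): print(i,[onz(t,cv2.minAreaRect(q)[0],.135).round(4) for q in blobs(V<50,40,b)])
E
```

```text
time_s: 71.6
position: [0.3658, 0.3508, 0.2785]
ft_force: [-0.0, -0.2, -0.0]
grip [array([[ 0.5016, -0.0112,  0.122 ]])] (array([ 0.50405751, -0.01288664,  0.09432303]), np.float64(0.0015877518156779534)) [(276, 205, 17, 33)]
blue [0.528 0.288] 0.172 0.152
blue [0.78  0.067] 0.031 0.032
F [array([[ 0.6927, -0.2649,  0.135 ]])]
R [array([[ 0.4139, -0.2842,  0.135 ]])]
```

The scoop is upright, with its origin near (0.514, -0.012) against the mat's middle at (0.514, -0.013). The lid is closed, the bin is level and the arm is clear, so I'm handing in.

```bash
python3 -c "
from rig import env
print(env.close_job())"
```

```text
the job is handed in; nothing more can be done
None
```

The job is handed in, with no verdict shown: in the last images all five tubes were in the box, the lid was closed, the bin was level, and the scoop stood upright near the middle of its mat after I put it back from a knock.

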